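# Free a fry basket with the forked key and weigh it on the sprung hook

## Task

Take the yellow forked key and, with it and not with the fingers, push the red collar of the spring bar sideways until the fry basket pops up out of its dock, then stand the key back on its feet on the counter. Lift the basket out by its black bail, stand it on the drip tray and let go of it so it drains. Then take the bail again so that its middle is free, hang the middle gently on the scale's sprung hook, and leave it hanging still without having tipped it over or disturbed the other things.

Things in the scene. Friction and masses are not known exactly. Their poses are not given: they have to be found in the camera images.
- key: Loose forked key, 112 mm long, 68 mm tall, 150 g, standing on its legs. Origin on the counter under the handle's middle; x along the handle to the fork, z up. Yellow handle: x -56 to 56, 14 mm wide (y), z 44 to 68. Rear foot: steel plate 8 x 44 mm at x = -50, down to z = 0. Grip it from above across the handle near x = 10, z = 56.
- fork_gap (a point): Middle of the fork's gap at the prong tips: key x = 39, z = 0; axes as the key's. Two steel prongs hang from the handle (z 44 to 0), each 7 mm in x and 16 mm in y (y -8 to 8), one behind the other along the handle at 7 to 14 mm either side of this point: the gap is 14 mm.
- dock: Fixed metal dock. Origin on the counter under the basket's centre, z up, -x is its front. Base plate x -90 to 55, y -73 to 73, 12 mm thick; walls 56 mm high at both ends and the back and two corner stops in front, 2 to 4 mm clear of the basket. The spring bar runs along y in front of it at x = -68, z = 47, between two blue lugs 24 mm deep (x), 61 mm high, at y -66 to -54 and 60 to 70.
- bar: Spring bar with a red collar. Origin: centre of the red collar on the spring bar; axes as the dock's. Collar 26 mm in diameter, y -3 to 3; bar 8 mm thick. At rest the bar's +y end passes the basket's brass eye (y 41 to 49) and ends at y = 53; bar free for the fork: y 3 to 41. Straddle the bar there with the prong tips about 14 mm below its axis and push the collar's +y face towards -y.
- spring_bar (a joint): Spring bar travel in m: 0 at rest, grows as the collar is pushed to the dock's -y, stop at 0.020. It leaves the basket's eye at about 0.010 to 0.015. Spring: 2.5 N at rest, 4.9 N at the stop, plus up to 3 N friction from the eye. It springs back when let go.
- lift_pad (a joint): Sprung pad under the basket, height in m: about 0 while the basket is locked, 0.020 once it has popped up (bar out of the eye). It then stays up with the basket standing on it, unlocked.
- basket: Loose wire fry basket, 260 g. Origin at the centre of its underside, z up. 80 mm in x, 120 mm in y, rim 55 mm high. A brass eye sticks out of its -x side to x = -81 at y 41 to 49, z 15 to 39. Locked: underside 22 mm above the counter; popped up: 42 mm; axes parallel to the dock's. Lift it at least 35 mm more, straight up, to clear the dock.
- bail_mid (a point): Middle of the basket's black bail bar, 118 mm above its underside; axes as the basket's. Bar along y, 123 mm long, 10 mm wide (x), 12 mm tall, on two uprights 10 mm wide (x), 6 mm thick at y = +-58; open space under it down to the rim, 57 mm. 30 mm to either side of the middle is a good grip beside the hook.
- drip_tray: Fixed flat drip tray, 150 mm (x) by 180 mm (y), 6 mm high; origin at the centre of its underside, on the counter. The basket stands on its top (z = 6 mm).
- scale: Fixed hook scale: white column on a grey foot. Origin on the counter below the hook's saddle; x points from the saddle to the column, z up. Column x 100 to 170, y -40 to 40, 220 mm high. Foot plate x 70 to 200, y -55 to 55, 15 mm high.
- hook: Sprung hook. Origin: middle of the saddle's upper face, 190 mm above the counter when unloaded; axes as the scale's. Arm 10 mm wide (y), 8 mm thick below the saddle's level, from the column to x = -20; two lips 16 mm high at x -20 to -14 and 14 to 20. The bail lies along y between them. Bring the basket in from -x, bail above the lips, arm under the bail, then lower it.
- scale_hook (a joint): Dip of the sprung hook in m: 0 unloaded, range to 0.060, 120 N/m; the basket's weight dips it 15 to 24 mm. Lightly damped: it bobs for a second or two if let go suddenly.
- sauce_bottle: Bystander: red sauce bottle, 56 mm thick, 160 mm tall; origin at its foot.
- tumbler: Bystander: glass tumbler, 70 mm wide, 110 mm tall; origin at its foot.
- mug: Bystander: white mug, 80 mm wide, 90 mm tall; origin at its foot.
- salt: Bystander: blue salt shaker, 48 mm wide, 66 mm tall; origin at its foot.
- ramekin: Bystander: white sauce bowl, 70 mm wide, 35 mm tall; origin at its foot.
Not all that is in view belongs to the job. Leave any orange look-alike of the dock alone.

How it is judged:
On the way, in this order (a step that is already met when the one before it is completed fails the run):
1. the key presses the spring bar in and the basket pops up (contact force between key and bar above 0.5 N and value of joint spring_bar above 0.009 m and value of joint lift_pad above 0.012 m), for 0.05 s.
2. the key stands on its feet on the counter, let go (height (world z) of key below 0.012 m and angle between key's own z axis and vertical below 0.2 rad and contact force between key and dock below 0.1 N and contact force between key and drip_tray below 0.1 N and linear speed of key below 0.02 m/s and contact force between the fingers and key below 0.1 N), for 0.2 s.
3. the basket stands on the drip tray, let go (contact force between the fingers and basket below 0.1 N and contact force between basket and drip_tray above 1 N and contact force between basket and dock below 0.1 N and angle between basket's own z axis and vertical below 0.1 rad and height (world z) of basket below 0.012 m and linear speed of basket below 0.02 m/s), for 0.3 s.
At the end, for the whole second after the job is handed in: The basket hangs free by the middle of its bail (within 22 mm) in the hook's saddle, tilted under 0.25 rad, the hook dipped 10 to 32 mm and at rest (under 20 mm/s, basket under 30 mm/s); the key stands on its feet on the counter (tilt under 0.2 rad), off dock and tray (height (world z) of key below 0.012 m and angle between key's own z axis and vertical below 0.2 rad and contact force between key and dock below 0.1 N and contact force between key and drip_tray below 0.1 N and linear speed of key below 0.02 m/s and contact force between the fingers and basket below 0.1 N and horizontal distance between bail_mid and hook below 0.022 m and height (world z) of basket above 0.03 m and distance between bail_mid and hook below 0.025 m and contact force between basket and hook above 1 N and value of joint scale_hook between 0.01 and 0.032 m and velocity of joint scale_hook between -0.02 and 0.02 m/s and linear speed of basket below 0.03 m/s and angle between basket's own z axis and vertical below 0.25 rad); the robot touches nothing.
It fails at once if the spring bar is worked with the fingers (contact force between the fingers and bar above 1 N).
It fails at once if the basket is dropped on the hook or the hook pulled down (dip over 50 mm) (value of joint scale_hook above 0.05 m).
It fails at once if the basket is tipped over (more than 0.7 rad) (angle between basket's own z axis and vertical above 0.7 rad).
It fails at once if a bystander is moved more than 30 mm (distance of any of sauce_bottle, tumbler, mug, salt, ramekin from where it was at the start of the episode above 0.03 m).
It also fails if it takes over 72 s, if anything falls off the work surface, if the arm or the gripper's body presses on something with over 40 N, if the wrist force passes 120 N, or if a joint passes its speed limit or range.

## Robot

A 7-joint arm with a two-finger parallel gripper is mounted at the origin on the work surface. World frame = base frame: x ahead of the robot, y to its left, z up, the work surface at z = 0. Lengths are in m, angles in rad, forces in N, time in s.
With the tool pointing down it reaches from about 0.425 to 0.95 m from the base axis. Payload 16.7 kg.
Tool frame: the origin (TCP) lies on the front face of the gripper's body, between the roots of the fingers; the fingertips stand 97 mm ahead of it and the grasp point (between the pads) lies 78 mm ahead of it; z points along the fingers, x is the direction in which the jaws open and shut, and the axes are right-handed (so a half turn about z gives the same grasp; the last joint's range is limited). The gripper opens to 94 mm and grips with 3 to 60 N. Pads are 16 mm wide; open, the fingers measure 119 mm over their backs; the gripper's body (75 mm by 177 mm) begins 78 mm behind the grasp point.
Start: joints at [-0.149, 0.426, 0.074, 1.606, -0.034, 1.111, -0.067], TCP at [0.675, -0, 0.303] pointing down, gripper open.
Joint ranges: [-2.85, 2.85], [-0.5, 2.14], [-1.23, 1.37], [0.21, 2.46], [-1.02, 4.16], [0.16, 2.05], [-2.73, 2.73]. Speed limits (rad/s): [1.89, 1.89, 2.39, 2.39, 3.01, 3.01, 3.01].

## Interface

Orientations are given as a unit quaternion [w, x, y, z].
In Python, from workcell import * gives the robot as it stands.
- The arm moves only by the tool jog_arm, never from a script. Its argument "series" is a list of rows, each a list of 5 numbers: the closure, from 0 (fully open) to 1 (shut), then the shift along the tool's x, y, z in cm, then the turn about the tool's z in degrees. In form: [[fingers, dx, dy, dz, turn], ...]. A call has 1 to 5 rows; each row is the pose to reach, as a shift and turn from the pose measured when the call began, along the tool's axes at that moment; what a row does not reach only later rows make up. A row lasts 1/10 s, in which the tool goes at most 50 mm and 8.59 degrees, less where a joint would pass 70% of its speed; a pose out of reach is approached as far as the arm can. A call with a gripper value outside its range is refused whole. The fingers move at their own pace and stop on an object; "squeeze" is the grip in N (left out, the last holds). Time passes only in rows, so rows that repeat a pose let the fingers close. It gives the time, the measured TCP pose, the force and the opening at its end, in the units of the state.
- read_state(): the state, without advancing time (a new reading comes with each control period).
- snapshot(name): name is "scene" or "side" or "wrist"; returns (picture, depth): 400x640x3 uint8, red, green, blue; 400x640 float32, m along the optical axis (not along the pixel's ray), 0 where there is no reading.
- calibration(name): a dict with "fov_y" (degrees; the focal length in pixels is half the picture's height over the tangent of half this angle, whatever the lens; pixels are square), "cx", "cy" (the principal point, pixels), "rvec" (rotation vector, rad) and "tvec" (3), from world to camera coordinates, as OpenCV has them. Camera axes: x right, y down, z forward; pixel columns grow to the right and rows downward; lengths in m; the calibration is good to about 2 mm. A picture is of the moment at which its call begins: read the wrist's pose just before it. calibration takes no time and is no camera call; for the wrist camera it gives the pose at the moment of the call.
- close_job(): hands the job in, once; it reports no verdict.
The state is a dict: "time_s": time; "joint_positions": joint angles; "joint_vel": joint speeds; "joint_torque": joint torques, N m; "eef_pos": TCP position; "orientation": TCP orientation; "ft_force": force on the tool from outside, world axes, zero at the start; "moment": the same for the moment, N m; "width": finger opening in m.
Only numpy, scipy, OpenCV 4.12 (cv2) and the standard library are available. Lean on these libraries where they do the work, as an engineer would, in place of code of your own. Each camera call takes 0.05 s, during which the arm holds its last target.

## Working session

There is one attempt and no reset: what is moved stays moved. The work goes in short steps, Python scripts to look and compute and a tool call to move; the robot and the scene stay as the last step left them, time stands still between calls to the robot, and variables do not carry over. Pictures are saved under pics/ and viewed, and the job is handed in when it is done.

Besides the shell and the picture viewer there is one more tool, called after "Emit:" as name(argument=value, ...) on one line, values as JSON. jog_arm: Moves the arm, as the interface text tells. Its arguments: {"type":"object","properties":{"series":{"type":"array","items":{"type":"array","items":{"type":"number"}}},"squeeze":{"type":"number"}},"required":["series"]}

```bash
ls; mkdir -p pics
python3 - <<'E'
from workcell import *
import cv2
s=read_state();print(s)
for n in ["scene","side","wrist"]:
    p,d=snapshot(n);cv2.imwrite(f"pics/{n}0.png",p[:,:,::-1]);import numpy as np;np.save(f"pics/{n}0.npy",d)
    print(n,calibration(n))
E
```

```text
pics
{'time_s': 0.0, 'joint_positions': array([-0.14947389,  0.42672092,  0.07381528,  1.60662593, -0.03408226,
        1.1107683 , -0.06714573]), 'joint_vel': array([-0.00047316,  0.00101905, -0.001174  , -0.00069944, -0.00047327,
        0.00053108,  0.00276014]), 'joint_torque': array([-4.09355038e-03, -9.35844111e+01,  3.66462663e+00, -4.54201269e+01,
       -4.89189907e-02,  2.02478352e-02, -6.48899413e-05]), 'eef_pos': array([ 6.74682226e-01, -2.31645850e-05,  3.01973511e-01]), 'orientation': array([ 4.71447754e-05,  9.99999800e-01, -3.18866903e-05, -6.30401776e-04]), 'ft_force': array([ 0.42430354,  0.1132787 , -0.51437715]), 'moment': array([-0.00812653, -0.04256425, -0.00540008]), 'width': 0.09413643389689043}
scene {'fov_y': 51.8402052598582, 'cx': 318.3508962006701, 'cy': 198.96787600640027, 'rvec': array([ 1.08686543,  2.54649932, -0.85990248]), 'tvec': array([ 0.48185954, -0.16675411,  1.45472945])}
side {'fov_y': 56.70575601437702, 'cx': 315.58308430777265, 'cy': 196.38956525354638, 'rvec': array([ 2.36932432, -0.23548269,  0.1221639 ]), 'tvec': array([-0.57003838,  0.06545982,  1.17612062])}
wrist {'fov_y': 61.054542387528336, 'cx': 315.6067715903804, 'cy': 198.1668130849456, 'rvec': array([-2.85016491e+00,  4.36503709e-04,  1.33887696e-03]), 'tvec': array([-0.67479239, -0.02971763,  0.39244492])}
```

View pics/scene0.png

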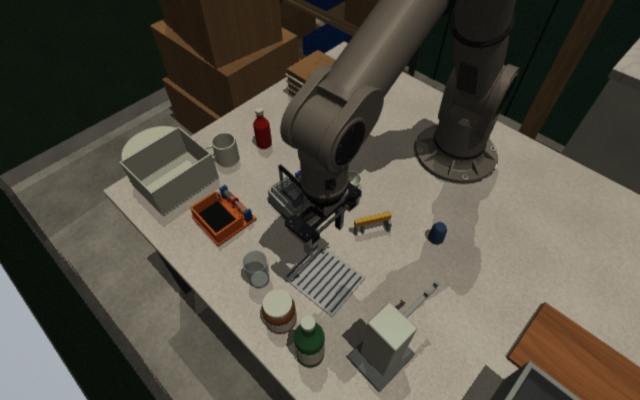

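View pics/side0.png

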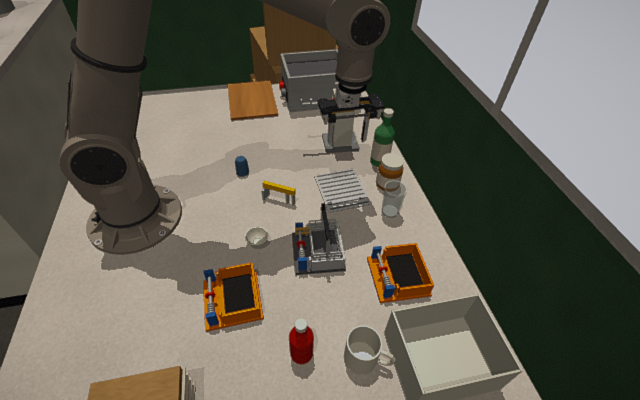

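View pics/wrist0.png

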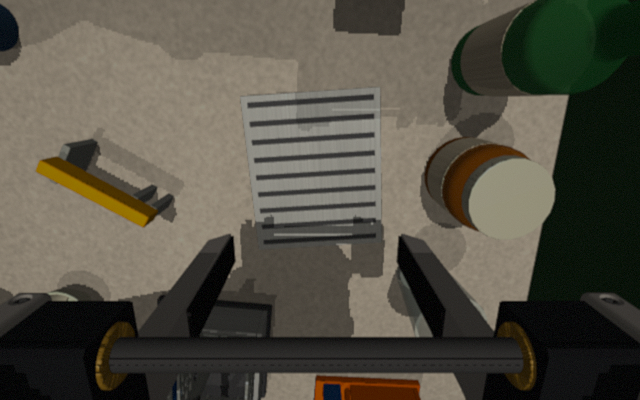

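```bash
cat > h.py <<'E'
import numpy as np, cv2
from workcell import *
def K(c):
    f=200/np.tan(np.radians(c['fov_y'])/2); return np.array([[f,0,c['cx']],[0,f,c['cy']],[0,0,1.]])
def RT(c):
    return cv2.Rodrigues(np.array(c['rvec']))[0],np.array(c['tvec'])
def cloud(c,d):
    v,u=np.mgrid[0:400,0:640]; k=K(c);R,t=RT(c)
    P=np.stack([(u-k[0,2])/k[0,0]*d,(v-k[1,2])/k[1,1]*d,d],-1)
    return (P-t)@R
def ray(c,u,v,z):
    k=K(c);R,t=RT(c); C=-R.T@t; r=R.T@np.array([(u-k[0,2])/k[0,0],(v-k[1,2])/k[1,1],1])
    return C+r*(z-C[2])/r[2]
def proj(c,X):
    k=K(c);R,t=RT(c);p=(np.atleast_2d(X)@R.T+t)@k.T; return p[:,:2]/p[:,2:]
def snap(n,tag):
    c=calibration(n);p,d=snapshot(n);cv2.imwrite(f"pics/{n}_{tag}.png",p[:,:,::-1]);np.savez(f"pics/{n}_{tag}.npz",p=p,d=d,**c);return c,p,d
def crop(p,x0,y0,x1,y1,s,name):
    q=cv2.resize(np.ascontiguousarray(p[y0:y1,x0:x1,::-1]),None,fx=s,fy=s,interpolation=cv2.INTER_CUBIC);cv2.imwrite(f"pics/{name}.png",q)
def load(n,tag):
    z=np.load(f"pics/{n}_{tag}.npz");return {k:z[k] for k in ['rvec','tvec']}|{k:float(z[k]) for k in ['fov_y','cx','cy']},z['p'],z['d']
E
python3 - <<'E'
from h import *
for n in ["side","wrist","scene"]:
    c=calibration(n);p=cv2.imread(f"pics/{n}0.png")[:,:,::-1];d=np.load(f"pics/{n}0.npy");np.savez(f"pics/{n}_0.npz",p=p,d=d,**c)
    P=cloud(c,d); h=cv2.cvtColor(np.ascontiguousarray(p),cv2.COLOR_RGB2HSV)
    for nm,lo,hi in [("yellow",(20,150,80),(30,255,255)),("blue",(100,120,40),(125,255,255)),("red",(0,200,60),(4,255,255))]:
        m=cv2.inRange(h,lo,hi)&((d>0)*255).astype(np.uint8)
        k,l,st,ce=cv2.connectedComponentsWithStats(m)
        for i in range(1,k):
            if st[i,4]>15: 
                q=P[l==i]; print(n,nm,ce[i].round(),st[i,4],np.percentile(q,3,axis=0).round(3),np.percentile(q,97,axis=0).round(3),np.median(q,0).round(3))
    if n=="side": crop(p,280,190,360,285,6,"side0dock")
    if n=="wrist": crop(p,20,120,190,240,4,"wrist0key")
E
```

```text
side yellow [279. 187.] 218 [ 0.413 -0.041  0.049] [0.5   0.014 0.07 ] [ 0.457 -0.013  0.065]
side blue [241. 167.] 139 [0.329 0.126 0.009] [0.362 0.154 0.066] [0.344 0.133 0.042]
side blue [299. 225.] 23 [ 0.486 -0.178  0.051] [ 0.501 -0.17   0.063] [ 0.494 -0.175  0.059]
side blue [376. 251.] 63 [ 0.683 -0.305  0.02 ] [ 0.702 -0.297  0.063] [ 0.691 -0.303  0.05 ]
side blue [302. 263.] 104 [ 0.472 -0.304  0.016] [ 0.492 -0.293  0.063] [ 0.482 -0.301  0.046]
side blue [209. 274.] 77 [ 0.222 -0.292  0.023] [ 0.242 -0.285  0.063] [ 0.234 -0.29   0.053]
side blue [389. 291.] 103 [ 0.676 -0.431  0.021] [ 0.697 -0.421  0.063] [ 0.685 -0.429  0.049]
side blue [212. 318.] 113 [ 0.227 -0.418  0.019] [ 0.247 -0.407  0.063] [ 0.237 -0.416  0.051]
side red [281.  84.] 26 [0.55  0.619 0.05 ] [0.566 0.651 0.067] [0.558 0.627 0.061]
side red [301. 243.] 30 [ 0.478 -0.241  0.04 ] [ 0.498 -0.235  0.061] [ 0.488 -0.239  0.054]
side red [382. 269.] 25 [ 0.68  -0.368  0.04 ] [ 0.698 -0.362  0.062] [ 0.688 -0.365  0.055]
side red [210. 294.] 28 [ 0.225 -0.355  0.044] [ 0.244 -0.35   0.06 ] [ 0.237 -0.35
[... 420 characters left out ...]
22] [0.628 0.026 0.324] [0.627 0.023 0.323]
wrist blue [332. 392.] 197 [ 0.687 -0.294  0.015] [ 0.706 -0.291  0.037] [ 0.697 -0.292  0.027]
scene yellow [373. 217.] 126 [ 0.415 -0.032  0.066] [0.501 0.022 0.072] [ 0.458 -0.005  0.069]
scene blue [298. 174.] 19 [ 0.478 -0.295  0.052] [ 0.494 -0.287  0.066] [ 0.488 -0.29   0.062]
scene blue [223. 188.] 23 [ 0.682 -0.422  0.051] [ 0.701 -0.415  0.067] [ 0.691 -0.417  0.061]
scene blue [247. 213.] 31 [ 0.69  -0.298  0.036] [ 0.707 -0.29   0.064] [ 0.699 -0.293  0.06 ]
scene blue [440. 229.] 86 [0.34  0.143 0.046] [0.363 0.173 0.07 ] [0.354 0.159 0.065]
scene red [261. 124.] 135 [ 0.43  -0.524  0.096] [ 0.463 -0.492  0.128] [ 0.448 -0.505  0.11 ]
```

View pics/side0dock.png

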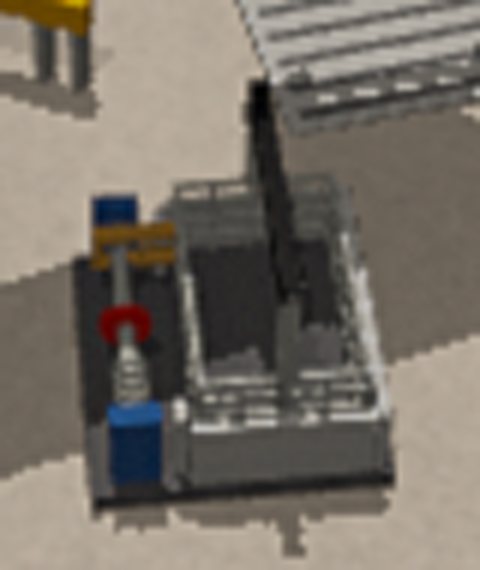

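View pics/wrist0key.png

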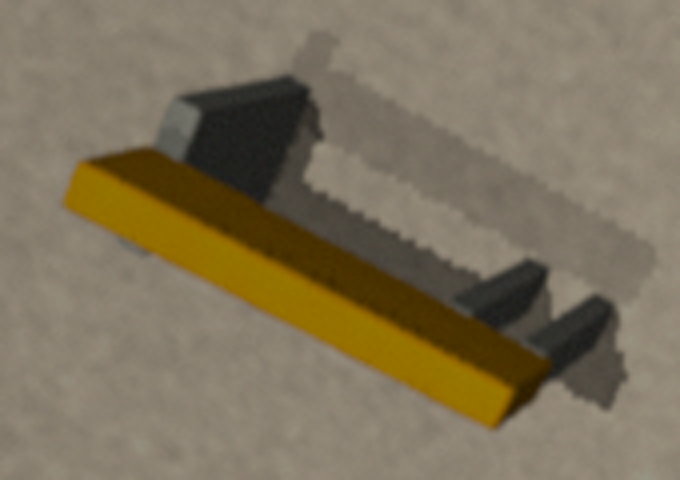

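Run:
```python
from h import *
# top-down ortho: x 0.2..1.0 , y -0.65..0.65, 2mm; max-height color
img=np.zeros((500,800,3),np.uint8)
for n in ["scene","side","wrist"]:
    c,p,d=load(n,"0");P=cloud(c,d)
    ok=(d>0)&(P[...,2]<0.25)&(P[...,2]>-.02)
    q=P[ok];col=p[ok]
    o=np.argsort(q[:,2]);q=q[o];col=col[o]
    u=((0.75-q[:,1])/0.002).astype(int)-100;v=((q[:,0]-0.15)/0.002).astype(int)
    m=(u>=0)&(u<800)&(v>=0)&(v<500)
    img[v[m],u[m]]=col[m]
cv2.imwrite("pics/top0.png",img[:,:,::-1])
# key rect
c,p,d=load("wrist","0");P=cloud(c,d);h=cv2.cvtColor(p,cv2.COLOR_RGB2HSV)
m=cv2.inRange(h,(20,150,80),(30,255,255));k,l,st,ce=cv2.connectedComponentsWithStats(m)
i=1+np.argmax(st[1:,4]); vs,us=np.where((l==i)&(p[...,0]>150)); print(len(us))
q=P[vs,us]; top=q[q[:,2]>0.064];r=cv2.minAreaRect((top[:,:2]*1000).astype(np.float32));print(r)
```

```text
226
((570.43310546875, 16.90705108642578), (241.723876953125, 58.738887786865234), 18.985721588134766)
```

View pics/top0.png

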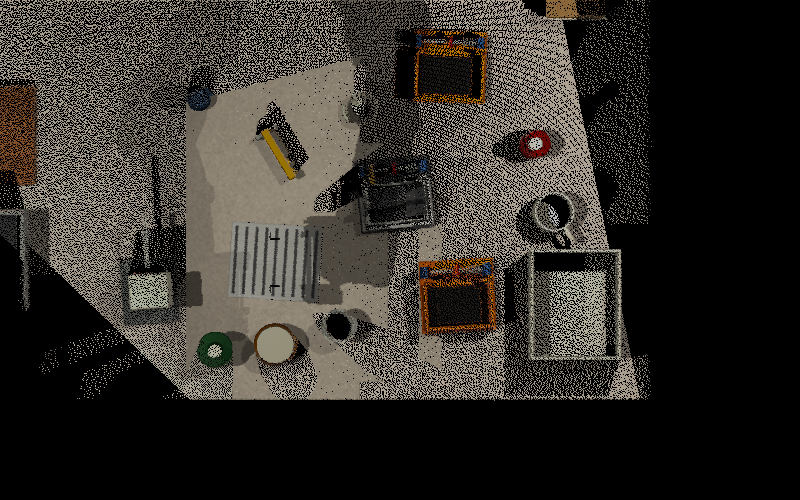

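Run:
```python
from h import *
c,p,d=load("wrist","0")
A=[ray(c,20+x/4,120+y/4,0.068) for x,y in [(80,163),(65,205),(495,428),(518,385)]]
print(np.round(A,4)); A=np.array(A)
m=A.mean(0);a=(A[2]+A[3]-A[0]-A[1])/2;print(m,np.linalg.norm(a),np.degrees(np.arctan2(a[1],a[0])),np.linalg.norm(A[0]-A[1]))
h=cv2.cvtColor(p,cv2.COLOR_RGB2HSV);m=cv2.inRange(h,(18,150,130),(30,255,255));m[240:]=0
vs,us=np.where(m>0);print(len(us));g=np.array([ray(c,u,v,0.068)[:2]*1000 for u,v in zip(us,vs)],np.float32);print(cv2.minAreaRect(g))
```

```text
[[ 0.4153  0.0261  0.068 ]
 [ 0.4094  0.016   0.068 ]
 [ 0.5033 -0.0408  0.068 ]
 [ 0.5106 -0.0294  0.068 ]]
[ 0.45965468 -0.00701052  0.068     ] 0.11001763603833635 -30.669622276373843 0.01169541089586161
1406
((458.54248046875, -6.806404113769531), (12.674884796142578, 109.71852111816406), 58.66686248779297)
```

Emit:
jog_arm(series=[[0,-5,0.4,0,-8],[0,-10,0.8,0,-16],[0,-15,1.2,0,-24],[0,-18,1.2,0,-32],[0,-20.75,1.2,0,-40]], squeeze=25)

```text
time_s: 0.65
eef_pos: [0.4653, -0.0123, 0.3023]
orientation: [-0.0, 0.939, 0.345, -0.001]
ft_force: [0.0, -0.0, 0.7]
width: 0.0939
```

Run:
```python
from h import *
s=read_state();print(s['eef_pos'],s['orientation'],s['joint_positions'])
snap("wrist","1");
for n in ["scene","side"]:
    c,p,d=snap(n,"1")
    if n=="side": crop(p,280,190,360,285,6,"side1dock"); crop(p,220,140,400,270,4,"side1mid")
    else: crop(p,230,150,450,390,3,"scene1")
```

```text
[ 0.46528818 -0.01227202  0.30231582] [-6.09123643e-05  9.38767978e-01  3.44549567e-01 -5.24800972e-04] [-0.06500609  0.08449209 -0.04990123  2.05526125  0.00514485  1.00299886
  0.58601709]
```

View pics/wrist_1.png

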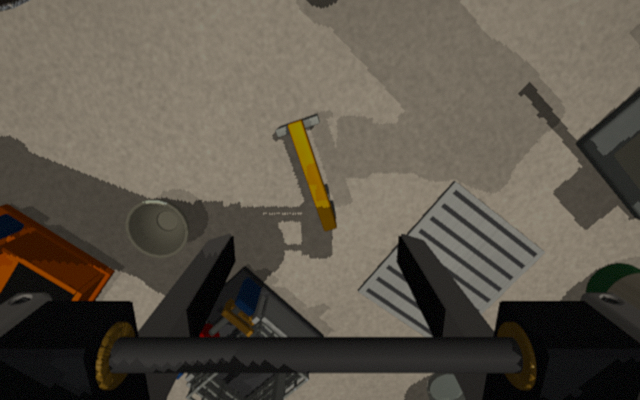

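View pics/scene1.png

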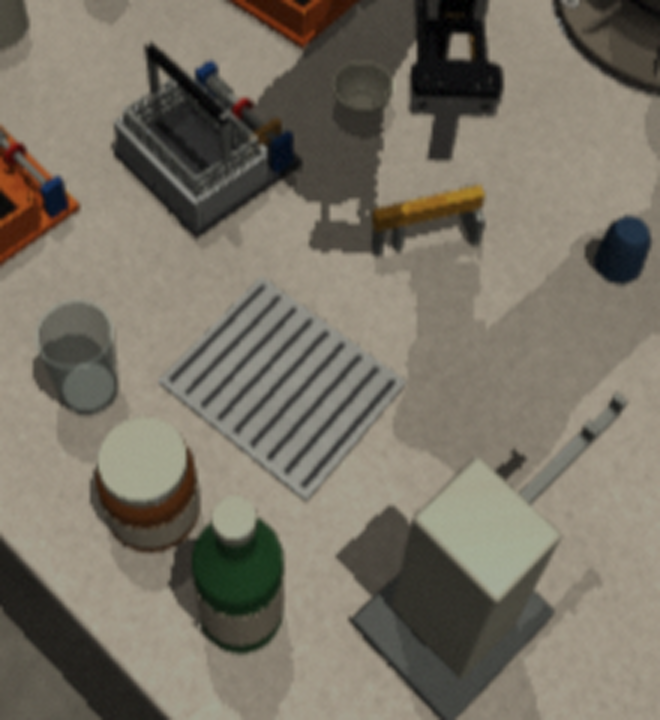

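View pics/side_1.png

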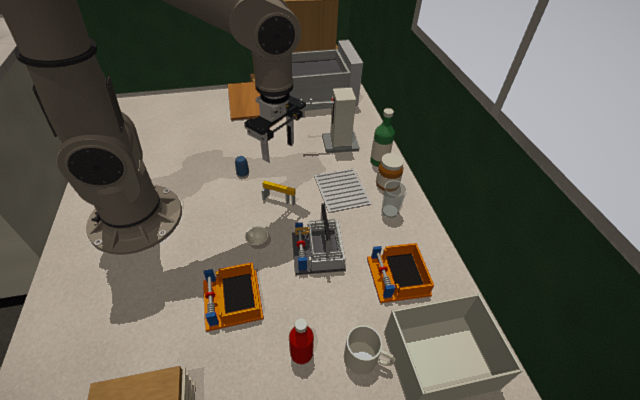

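Run:
```python
from h import *
c,p,d=load("scene","1");cs,ps,ds=load("side","1")
f=lambda x,y,z:ray(c,230+x/3,150+y/3,z)
def show(nm,pts,z):
    A=np.array([f(*q,z)[:2] for q in pts]);print(nm,A.round(4).tolist(),"mean",A.mean(0).round(4))
    e=np.roll(A,-1,0)-A; print("  len",np.linalg.norm(e,axis=1).round(4),"ang",np.degrees(np.arctan2(e[:,1],e[:,0])).round(1))
show("col",[(478,460),(558,540),(495,598),(415,520)],.22)
show("tray",[(265,282),(405,382),(305,497),(162,382)],.006)
show("lips",[(620,398),(588,430)],.206)
show("bail",[(152,45),(222,108)],.146)
P=cloud(c,d);Ps=cloud(cs,ds)
for nm,Q,pp in [("scene",P,p),("side",Ps,ps)]:
    # bail
    m=(Q[...,2]>.12)&(Q[...,2]<.17)&(abs(Q[...,0]-.56)<.08)&(abs(Q[...,1]+.24)<.09);q=Q[m]
    if len(q)>5: print(nm,"bail",len(q),cv2.minAreaRect((q[:,:2]*1000).astype(np.float32)),q[:,2].min(),q[:,2].max(), q.mean(0))
    m=(Q[...,2]>.182)&(Q[...,2]<.212)&(abs(Q[...,0]-.6)<.1)&(abs(Q[...,1]-.25)<.04);q=Q[m]
    if len(q)>5: print(nm,"arm",len(q),cv2.minAreaRect((q[:,:2]*1000).astype(np.float32)),q[:,2].min(),q[:,2].max(), q.mean(0)); 
    m=(Q[...,2]>.213)&(Q[...,2]<.23)&(abs(Q[...,0]-.73)<.1)&(abs(Q[...,1]-.25)<.1);q=Q[m]
    if len(q)>5: print(nm,"col",len(q),cv2.minAreaRect((q[:,:2]*1000).astype(np.float32)))
    m=(Q[...,2]>.002)&(Q[...,2]<.012)&(abs(Q[...,0]-.67)<.12)&(abs(Q[...,1]-.01)<.13)&(pp.min(-1)>0);q=Q[m]
    if len(q)>5: print(nm,"tray",len(q),cv2.minAreaRect((q[:,:2]*1000).astype(np.float32)))
```

```text
col [[0.699, 0.219], [0.7068, 0.2947], [0.7682, 0.2875], [0.7641, 0.2146]] mean [0.7345 0.2539]
  len [0.0761 0.0617 0.073  0.0653] ang [ 84.1  -6.7 -93.2 176.1]
tray [[0.607, -0.0843], [0.5946, 0.0861], [0.7412, 0.094], [0.7522, -0.0788]] mean [0.6738 0.0043]
  len [0.1708 0.1467 0.1732 0.1453] ang [  94.2    3.1  -86.3 -177.8]
lips [[0.5803, 0.2634], [0.6183, 0.261]] mean [0.5993 0.2622]
  len [0.038 0.038] ang [ -3.7 176.3]
bail [[0.5474, -0.2962], [0.5563, -0.1886]] mean [ 0.5519 -0.2424]
  len [0.108 0.108] ang [ 85.3 -94.7]
scene bail 187 ((555.6859741210938, -239.21548461914062), (123.56947326660156, 11.688956260681152), 84.28038024902344) 0.12147314614030212 0.15434418797308863 [ 0.55736478 -0.23525633  0.14468629]
scene arm 235 ((631.5474853515625, 258.7607116699219), (10.216240882873535, 108.98875427246094), 86.23733520507812) 0.18796163494029156 0.21042153927302173 [0.62920507 0.25931653 0.19396117]
scene col 1286 ((732.3858032226562, 251.64694213867188), (80.33253479003906, 71.02933502197266), 86.36567687988281)
scene tray 4860 ((669.912841796875, 9.953636169433594), (259.9839172363281, 239.4175567626953), 89.95879364013672)
side bail 175 ((554.6275024414062, -243.482666015625), (125.37730407714844, 9.980131149291992), 84.427001953125) 0.1201370328133058 0.15061219825484196 [ 0.55341498 -0.25187167  0.14359235]
side arm 145 ((647.1961669921875, 238.107177734375), (125.43531036376953, 77.29122161865234), 12.925226211547852) 0.18261839785660866 0.21148552593611272 [0.65919099 0.24883494 0.19229812]
side col 263 ((730.681884765625, 248.14910888671875), (84.51775360107422, 69.2764663696289), 86.20198822021484)
side tray 1869 ((670.0133666992188, 10.165946960449219), (258.23919677734375, 237.84947204589844), 89.82056427001953)
```

View pics/side1dock.png

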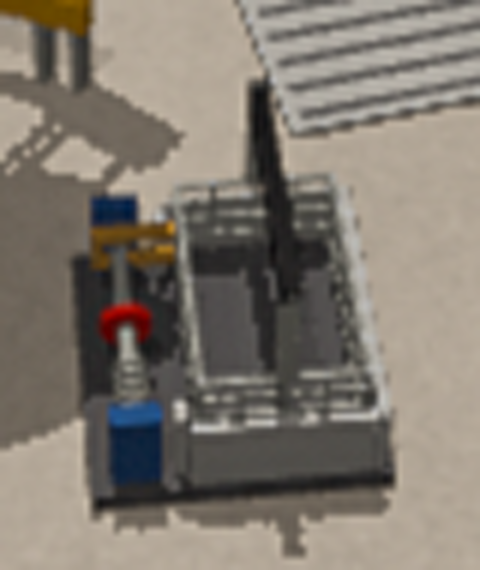

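Run:
```python
from h import *
c,p,d=load("wrist","1")
h=cv2.cvtColor(p,cv2.COLOR_RGB2HSV);m=cv2.inRange(h,(18,150,90),(30,255,255));m[260:]=0;m[:,:270]=0
vs,us=np.where(m>0);g=np.array([ray(c,u,v,0.068)[:2]*1000 for u,v in zip(us,vs)],np.float32);print(len(us),cv2.minAreaRect(g))
crop(p,250,100,360,270,4,"w1key")
```

```text
1473 ((457.13262939453125, -6.749488830566406), (14.063030242919922, 110.287353515625), 58.51559066772461)
```

View pics/w1key.png

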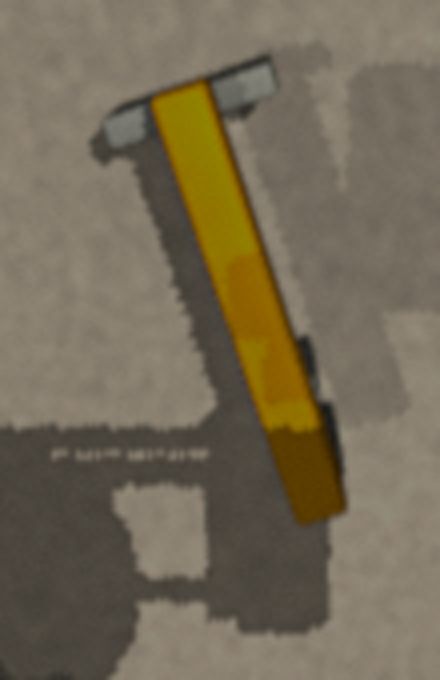

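The crop shows the key's yellow top from rear foot (crop 185,95) to fork end (320,515): 110 × 14 mm, yaw −31.5°, as described. I'm descending onto it.

Emit:
jog_arm(series=[[0,0.05,0,4,-8],[0,0.05,0,8,-16],[0,0.05,0,12,-18.2],[0,0.05,0,15.5,-18.2],[0,0.05,0,16.8,-18.2]])

```text
time_s: 1.3
eef_pos: [0.4659, -0.0119, 0.1315]
orientation: [-0.001, 0.874, 0.486, -0.002]
ft_force: [0.0, 0.2, 0.9]
width: 0.094
```

Emit:
jog_arm(series=[[0.5,0,0,0,0],[1,0,0,0,0],[1,0,0,0,0],[1,0,0,0,0],[1,0,0,0,0]], squeeze=25)

```text
time_s: 1.8
eef_pos: [0.4664, -0.0119, 0.1323]
orientation: [-0.001, 0.874, 0.486, -0.001]
ft_force: [0.1, 0.6, -0.2]
width: 0.0576
```

Emit:
jog_arm(series=[[1,0,0,0,0],[1,0,0,0,0],[1,0,0,0,0],[1,0,0,0,0],[1,0,0,0,0]])

```text
time_s: 2.3
eef_pos: [0.4664, -0.0119, 0.1322]
orientation: [-0.001, 0.874, 0.486, -0.001]
ft_force: [-0.4, -0.8, -0.4]
width: 0.0177
```

Emit:
jog_arm(series=[[1,0,0,0,0],[1,0,0,0,0],[1,0,0,0,0],[1,0,0,0,0],[1,0,0,0,0]])

```text
time_s: 2.8
eef_pos: [0.4663, -0.0119, 0.1322]
orientation: [-0.001, 0.874, 0.486, -0.001]
ft_force: [-0.6, 0.1, -0.8]
width: 0.0141
```

Emit:
jog_arm(series=[[1,0,0,-4,0],[1,0,0,-8,0],[1,-3,1.8,-10,-6],[1,-6,3.6,-10,-12],[1,-9,5.4,-10,-18]])

```text
time_s: 3.3
eef_pos: [0.465, -0.1179, 0.2332]
orientation: [-0.0, 0.786, 0.618, -0.001]
ft_force: [0.6, -0.5, -2.0]
width: 0.0138
```

```bash
cat > go.py <<'E'
# usage: to(x,y,z,jawdeg) -> tool deltas
from h import *
def to(x,y,z,jaw):
    s=read_state();q=s['orientation'];R=np.zeros((3,3))
    from scipy.spatial.transform import Rotation as Ro
    R=Ro.from_quat([q[1],q[2],q[3],q[0]]).as_matrix()
    d=R.T@(np.array([x,y,z])-s['eef_pos']);a=np.degrees(np.arctan2(R[1,0],R[0,0]))
    print("pos",s['eef_pos'].round(4),"jaw",a.round(2),"delta cm",(d*100).round(2),"turn",round(a-jaw,2),'tilt',R[2].round(4),'t',s['time_s'])
E
python3 -c "
from go import *
to(.4606,-.2096,.232,84.4)"
```

```text
pos [ 0.465  -0.1179  0.2332] jaw 76.39 delta cm [-9.01  1.73  0.13] turn -8.01 tilt [-7.e-04 -8.e-04 -1.e+00] t 3.3
```

Emit:
jog_arm(series=[[1,-3,0.6,0.1,-3],[1,-6,1.2,0.1,-6],[1,-8,1.6,0.1,-8],[1,-9,1.73,0.1,-8],[1,-9,1.73,0.1,-8]])

```text
time_s: 3.8
eef_pos: [0.4603, -0.2103, 0.2321]
orientation: [-0.0, 0.742, 0.671, -0.001]
ft_force: [0.0, 0.5, -1.1]
width: 0.014
```

Run:
```python
from go import *
to(.4606,-.2096,.232,84.4)
c,p,d=snap("side","2");crop(p,260,170,360,285,6,"side2")
c,p,d=snap("scene","2");crop(p,240,110,400,250,5,"scene2")
c,p,d=snap("wrist","2")
```

```text
pos [ 0.4603 -0.2103  0.2321] jaw 84.22 delta cm [0.07 0.03 0.01] turn -0.18 tilt [-7.0e-04 -1.2e-03 -1.0e+00] t 3.8
```

View pics/side2.png

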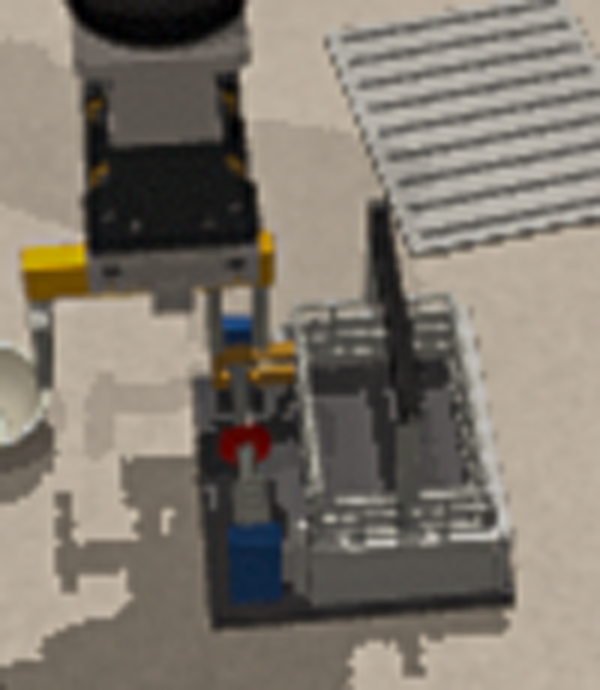

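View pics/scene2.png

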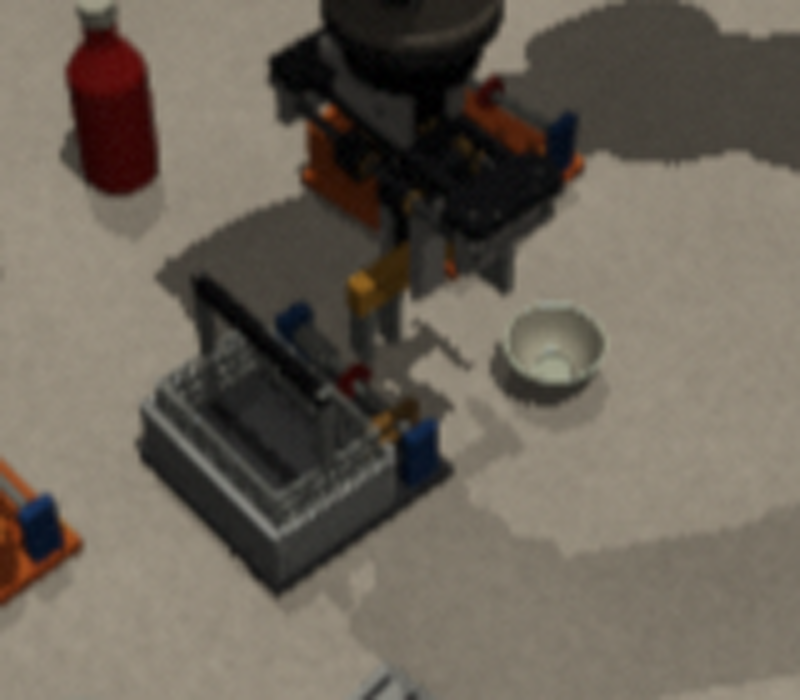

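View pics/wrist_2.png

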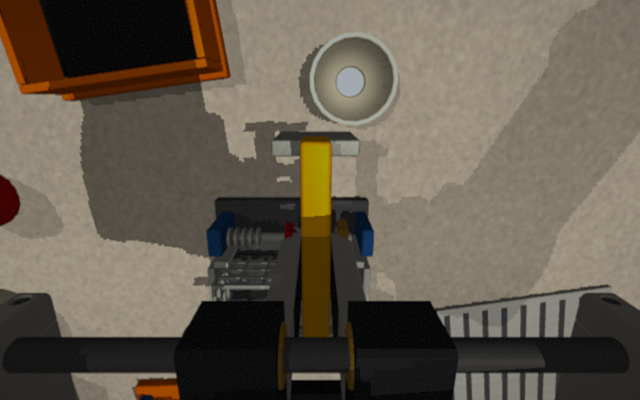

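Run:
```python
from go import *
c,p,d=load("wrist","2");print("ram",ray(c,354,78,.035))
a=np.radians(-5.6);R=np.array([[np.cos(a),-np.sin(a)],[np.sin(a),np.cos(a)]])
D=np.array([.555,-.241])
def dk(x,y,z): return np.r_[D+R@[x/1e3,y/1e3],z/1e3]
s=read_state();G=s['eef_pos'];k=np.radians(84.22-90);Rk=np.array([[np.cos(k),-np.sin(k)],[np.sin(k),np.cos(k)]])
def ky(x,y,z): return np.r_[G[:2]+Rk@[(x-10)/1e3,y/1e3],G[2]-.1322+z/1e3]
pts=[(dk(-68,y,47),(0,255,0)) for y in (3,20,41,53)]+[(dk(x,y,12),(255,0,255)) for x in(-90,55) for y in (-73,73)]+[(dk(-68,-60,61),(255,255,0)),(dk(-68,65,61),(255,255,0))]+[(dk(0,y,146),(0,255,255)) for y in (-61,61)]
pts+=[(ky(x,y,0),(255,255,255)) for x in (25,32,46,53) for y in (-8,8)]+[(ky(x,y,0),(0,128,255)) for x in(-54,) for y in (-22,22)]+[(ky(-56,y,68),(0,0,255)) for y in (-7,7)]
for n,b,sc in [("side",(260,170,360,285),6),("scene",(240,110,400,250),5)]:
    c,p,d=load(n,"2");q=cv2.resize(np.ascontiguousarray(p[b[1]:b[3],b[0]:b[2],::-1]),None,fx=sc,fy=sc,interpolation=cv2.INTER_CUBIC)
    for X,col in pts:
        u=(proj(c,X)[0]-b[:2]+.5)*sc;cv2.circle(q,tuple(int(t) for t in u),3,col,-1)
    cv2.imwrite(f"pics/ov_{n}.png",q)
```

```text
ram [ 0.36638137 -0.16934636  0.035     ]
```

View pics/ov_side.png

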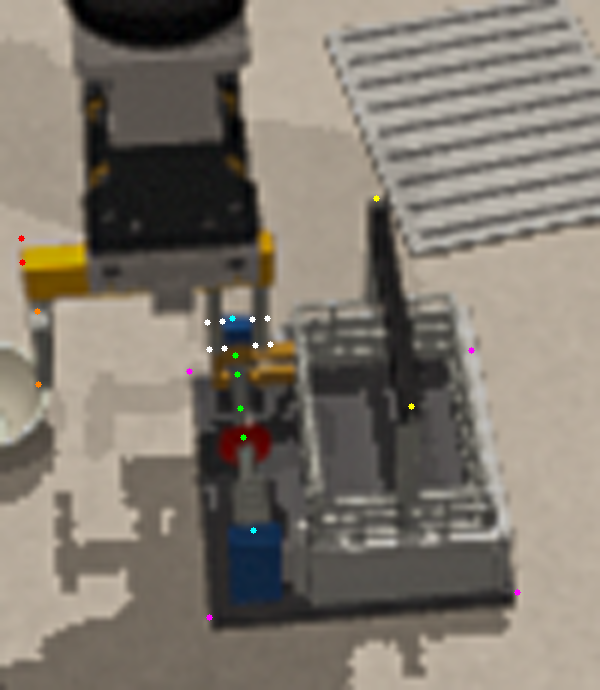

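View pics/ov_scene.png

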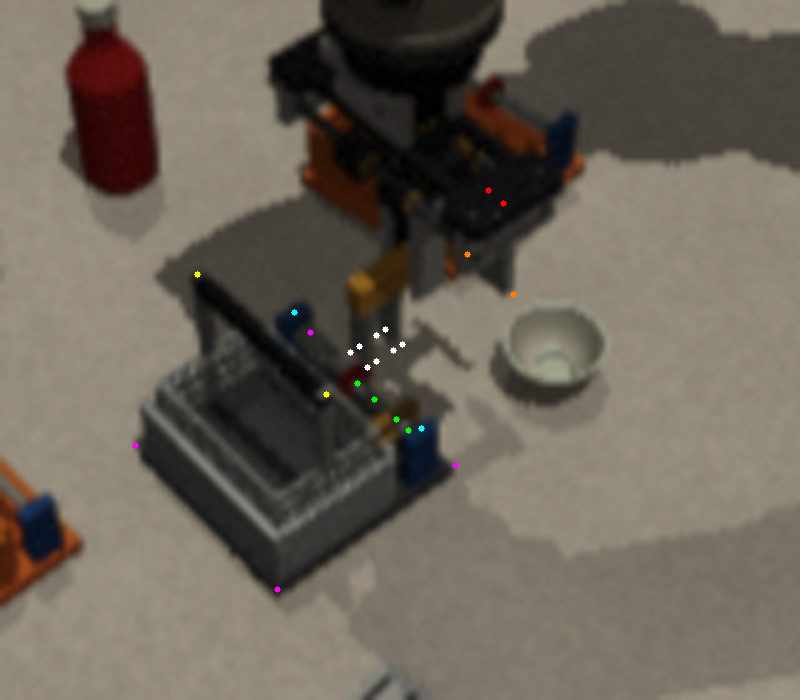

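```bash
python3 -c "
from go import *
to(.4603,-.2156,.188,84.4)"
```

```text
pos [ 0.4608 -0.2082  0.2322] jaw 84.42 delta cm [-0.74  0.03  4.42] turn 0.02 tilt [-1.0e-04 -1.1e-03 -1.0e+00] t 3.95
```

Emit:
jog_arm(series=[[1,-0.4,0.03,1.5,0],[1,-0.74,0.03,3,0],[1,-0.74,0.03,4.4,0],[1,-0.74,0.03,4.4,0],[1,-0.74,0.03,4.4,0]])

```text
time_s: 4.45
eef_pos: [0.4605, -0.2148, 0.1884]
orientation: [-0.001, 0.74, 0.672, -0.0]
ft_force: [0.4, -0.4, -1.6]
width: 0.0137
```

Run:
```python
from go import *
c,p,d=snap("side","3");crop(p,260,170,360,285,6,"side3")
c,p,d=snap("scene","3");crop(p,270,150,350,220,9,"scene3")
to(.4603,-.2156,.165,84.4)
```

```text
pos [ 0.4608 -0.2153  0.1889] jaw 84.45 delta cm [-0.04 -0.04  2.39] turn 0.05 tilt [-2.e-04 -2.e-04 -1.e+00] t 4.55
```

View pics/side3.png

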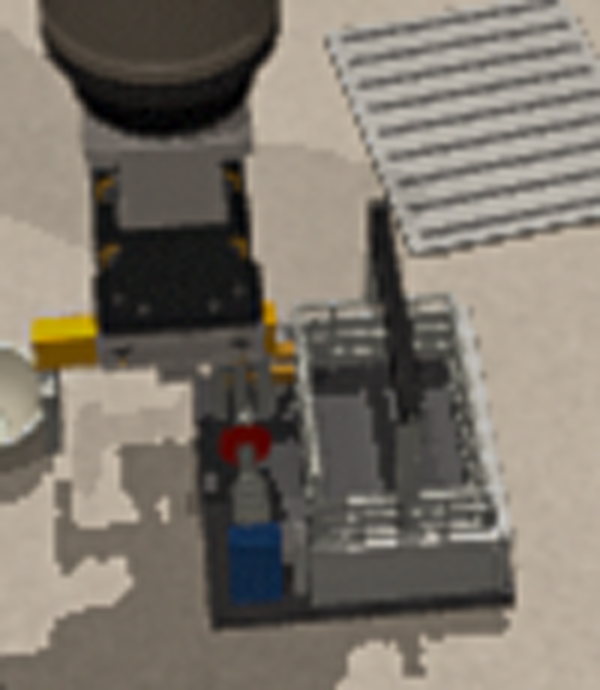

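View pics/scene3.png

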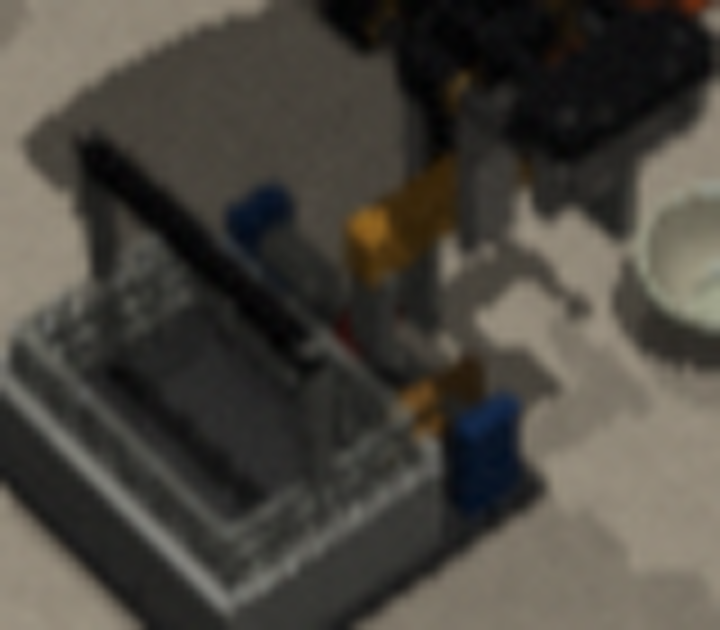

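Emit:
jog_arm(series=[[1,0,0,0.8,0],[1,0,0,1.6,0],[1,0,0,2.4,0],[1,0,0,2.4,0],[1,0,0,2.4,0]])

```text
time_s: 5.05
eef_pos: [0.4607, -0.2152, 0.1646]
orientation: [-0.0, 0.74, 0.672, -0.0]
ft_force: [0.4, -0.4, -1.6]
width: 0.0137
```

Run:
```python
from go import *
c,p,d=snap("side","4");crop(p,260,190,340,270,8,"side4")
c,p,d=snap("scene","4");crop(p,270,150,350,220,9,"scene4")
to(.4603,-.2156,.165,84.4)
```

```text
pos [ 0.4609 -0.2153  0.165 ] jaw 84.45 delta cm [-0.03 -0.05  0.  ] turn 0.05 tilt [-3.e-04 -0.e+00 -1.e+00] t 5.15
```

View pics/side4.png

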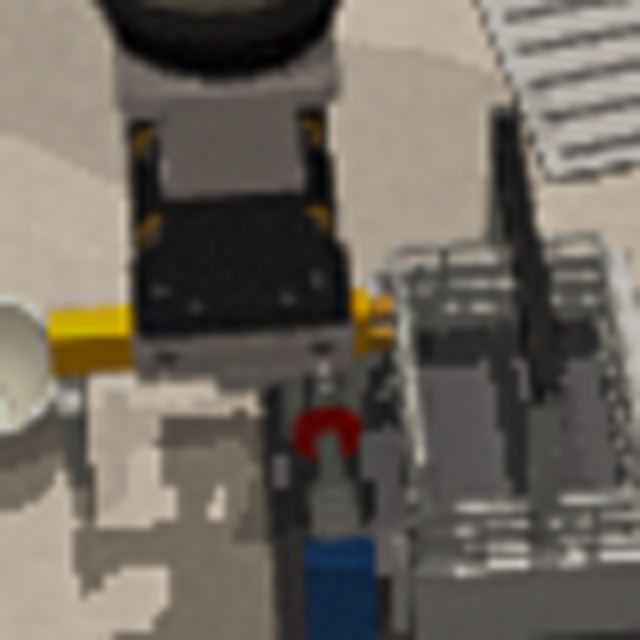

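View pics/scene4.png

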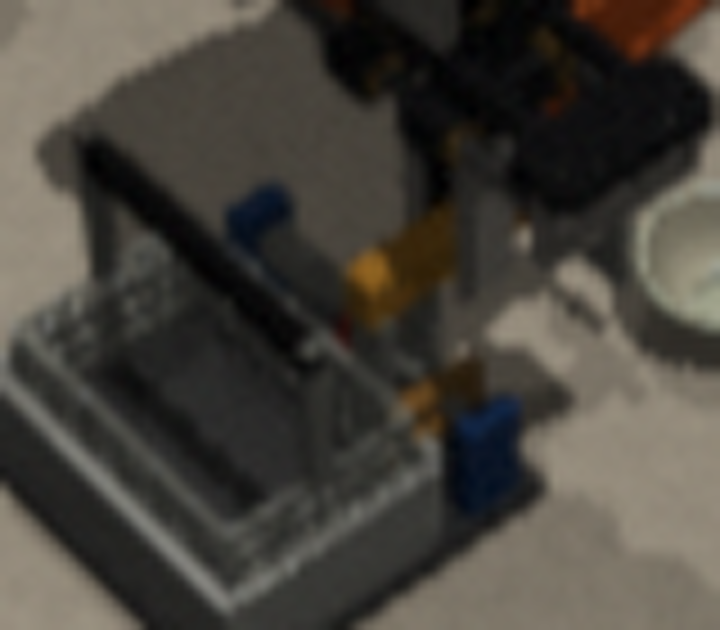

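Emit:
jog_arm(series=[[1,0,0,0,0],[1,0,0,0,0],[1,-0.3,0,0,0],[1,-0.6,0,0,0],[1,-0.8,0,0,0]], squeeze=60)

```text
time_s: 5.65
eef_pos: [0.4602, -0.2233, 0.1651]
orientation: [-0.0, 0.74, 0.672, 0.0]
ft_force: [0.7, 4.6, 0.6]
width: 0.0134
```

Emit:
jog_arm(series=[[1,-0.3,0,0,0],[1,-0.6,0,0,0],[1,-0.9,0,0,0],[1,-1.2,0,0,0],[1,-1.4,0,0,0]])

```text
time_s: 6.15
eef_pos: [0.4588, -0.2375, 0.1651]
orientation: [-0.0, 0.741, 0.672, 0.0]
ft_force: [-0.1, 4.3, 1.3]
width: 0.0134
```

Run:
```python
from go import *
c,p,d=snap("side","5");crop(p,260,170,360,285,6,"side5")
to(.4603,-.2156,.165,84.4)
print(read_state()['ft_force'],read_state()['width'])
```

```text
pos [ 0.4587 -0.2377  0.1651] jaw 84.44 delta cm [ 2.22 -0.06  0.01] turn 0.04 tilt [-0.  0. -1.] t 6.2
[-0.20369881  3.28080581  0.47021084] 0.013452940981049606
```

View pics/side5.png

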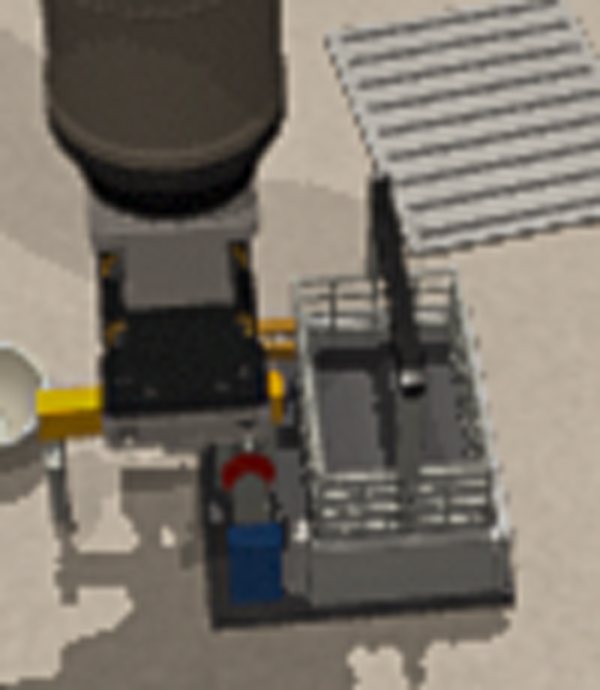

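Basket popped up (bail top moved from crop row 198 to 178). I'm backing the key off, lifting it and putting it away.

Emit:
jog_arm(series=[[1,0.6,0,0,0],[1,1.2,0,0,0],[1,2,0,0,0],[1,2,0,0,0],[1,2,0,-1,0]], squeeze=30)

```text
time_s: 6.7
eef_pos: [0.4601, -0.2176, 0.1746]
orientation: [-0.001, 0.74, 0.672, -0.001]
ft_force: [0.2, -0.9, -1.6]
width: 0.0137
```

Emit:
jog_arm(series=[[1,0,0,-2,0],[1,0,0,-5,0],[1,0,0,-8,0],[1,1,0,-8,0],[1,4,0,-8,0]])

```text
time_s: 7.2
eef_pos: [0.464, -0.1796, 0.2558]
orientation: [0.001, 0.742, 0.671, -0.0]
ft_force: [1.4, 0.8, -1.5]
width: 0.0135
```

Run:
```python
from go import *
to(.467,-.02,.2,84.4)
print(read_state()['ft_force'],read_state()['width'])
```

```text
pos [ 0.464  -0.1796  0.2558] jaw 84.23 delta cm [15.91 -1.31  5.56] turn -0.17 tilt [-1.2e-03  4.0e-04 -1.0e+00] t 7.2
[ 1.38322508  0.75782684 -1.53244295] 0.013531510776250732
```

Emit:
jog_arm(series=[[1,4,-0.3,1,0],[1,8,-0.6,3,0],[1,12,-0.9,5,0],[1,15,-1.3,5.6,0],[1,15.9,-1.3,5.6,0]])

```text
time_s: 7.7
eef_pos: [0.4662, -0.0172, 0.1986]
orientation: [-0.0, 0.741, 0.672, -0.001]
ft_force: [0.2, -0.1, -1.0]
width: 0.0135
```

Emit:
jog_arm(series=[[1,0,0,2,0],[1,0,0,4,0],[1,0,0,5.6,0],[1,0,0,6,0],[1,0,0,6,0]])

```text
time_s: 8.2
eef_pos: [0.466, -0.0177, 0.1385]
orientation: [-0.0, 0.741, 0.672, -0.001]
ft_force: [-0.2, 0.4, -1.2]
width: 0.0138
```

Run:
```python
from go import *
to(.467,-.02,.1322,84.4)
print(read_state()['ft_force'],read_state()['width'])
```

```text
pos [ 0.466  -0.0177  0.1385] jaw 84.4 delta cm [-0.22  0.12  0.63] turn 0.0 tilt [-0.0012 -0.0024 -1.    ] t 8.2
[-0.24135266  0.36728817 -1.19129538] 0.013789379580960182
```

Emit:
jog_arm(series=[[1,0,0,0.3,0],[1,0,0,0.5,0],[1,0,0,0.6,0],[1,0,0,0.65,0],[1,0,0,0.65,0]], squeeze=15)

```text
time_s: 8.7
eef_pos: [0.4661, -0.0177, 0.1322]
orientation: [-0.0, 0.741, 0.672, -0.001]
ft_force: [-0.7, -0.1, -0.3]
width: 0.0139
```

Emit:
jog_arm(series=[[0.7,0,0,0,0],[0.5,0,0,0,0],[0.5,0,0,0,0],[0.5,0,0,0,0],[0.5,0,0,0,0]])

```text
time_s: 9.2
eef_pos: [0.4661, -0.0177, 0.1322]
orientation: [-0.0, 0.741, 0.672, -0.001]
ft_force: [-1.0, -0.2, 0.0]
width: 0.0469
```

Emit:
jog_arm(series=[[0.5,0,0,-3,0],[0.5,0,0,-7,0],[0.5,0,0,-11,0],[0,0,0,-15,0],[0,0,0,-17,0]])

```text
time_s: 9.7
eef_pos: [0.4671, -0.0175, 0.3055]
orientation: [0.001, 0.741, 0.672, 0.0]
ft_force: [-0.5, -0.0, -0.3]
width: 0.0594
```

Run:
```python
from go import *
c,p,d=snap("wrist","6")
c,p,d=snap("side","6");crop(p,230,140,400,285,4,"side6")
P=cloud(c,d)
m=(P[...,2]>.142)&(P[...,2]<.19)&(abs(P[...,0]-.56)<.08)&(abs(P[...,1]+.24)<.09);q=P[m]
print("bail",len(q),cv2.minAreaRect((q[:,:2]*1000).astype(np.float32)),q[:,2].max())
c,p,d=snap("scene","6");P=cloud(c,d)
m=(P[...,2]>.142)&(P[...,2]<.19)&(abs(P[...,0]-.56)<.08)&(abs(P[...,1]+.24)<.09);q=P[m]
print("bail",len(q),cv2.minAreaRect((q[:,:2]*1000).astype(np.float32)),q[:,2].max())
to(.555,-.241,.3,-5.6)
print(read_state()['joint_positions'])
```

```text
bail 176 ((554.9407348632812, -244.36947631835938), (123.15252685546875, 10.40942668914795), 84.43962097167969) 0.17019549589999186
bail 189 ((555.5166015625, -240.8020782470703), (125.6495590209961, 11.974247932434082), 84.5600814819336) 0.1725516740063954
pos [ 0.4669 -0.0175  0.3033] jaw 84.4 delta cm [-21.38  10.95   0.36] turn 90.0 tilt [-9.e-04  6.e-04 -1.e+00] t 9.85
[ 0.02766423  0.0896878  -0.13623438  2.04713523  0.01564503  1.00524823
  1.35662757]
```

View pics/side6.png

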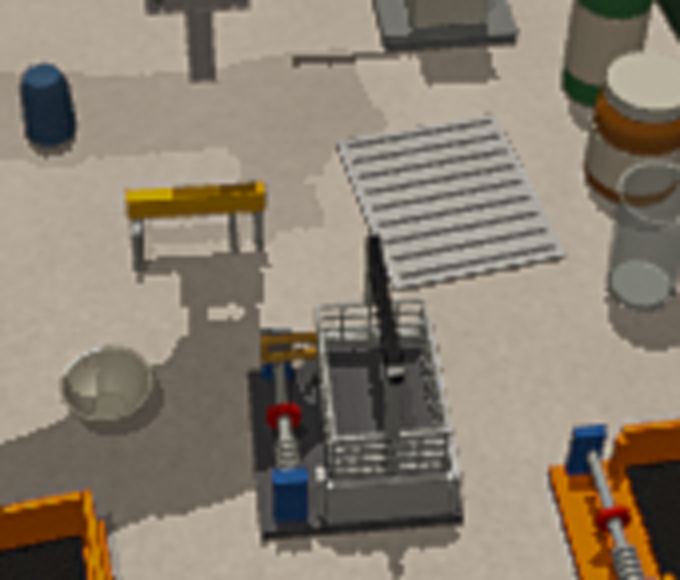

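View pics/wrist_6.png

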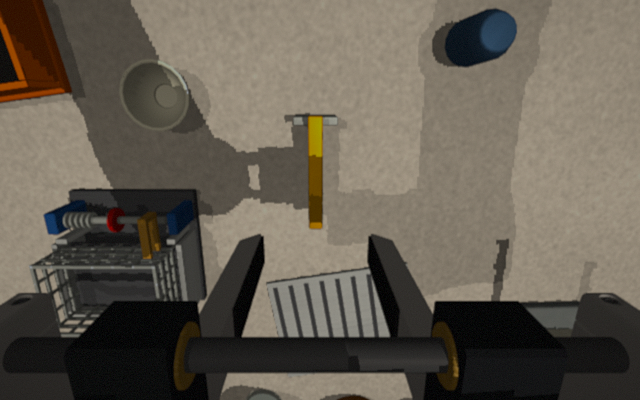

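Key stands at side crop (195,200) on its feet; basket is up and unlocked. Next, the bail.

Emit:
jog_arm(series=[[0,-4,2,0,8],[0,-8,4,0,16],[0,-12,6,0,24],[0,-16,8,0,32],[0,-19,10,0,40]])

```text
time_s: 10.35
eef_pos: [0.5475, -0.2191, 0.302]
orientation: [0.0, 0.927, 0.374, -0.001]
ft_force: [0.7, 1.2, 0.3]
width: 0.094
```

```bash
python3 -c "
from go import *
to(.5552,-.242,.3,-5.5)"
```

```text
pos [ 0.5475 -0.2191  0.302 ] jaw 43.98 delta cm [-1.03  2.18  0.2 ] turn 49.48 tilt [-2.1e-03 -2.0e-04 -1.0e+00] t 10.35
```

Emit:
jog_arm(series=[[0,-0.5,1,0.2,8],[0,-1,2.2,0.2,16],[0,-1,2.2,0.2,24],[0,-1,2.2,0.2,32],[0,-1,2.2,0.2,40]])

```text
time_s: 10.85
eef_pos: [0.5551, -0.2418, 0.2982]
orientation: [0.0, 0.999, 0.032, -0.002]
ft_force: [-0.2, -0.3, -0.6]
width: 0.0942
```

```bash
python3 -c "
from go import *
to(.5552,-.242,.238,-5.5)"
```

```text
pos [ 0.5551 -0.2418  0.2982] jaw 3.63 delta cm [0.03 0.01 6.02] turn 9.13 tilt [-4.2e-03  7.0e-04 -1.0e+00] t 10.85
```

Emit:
jog_arm(series=[[0,0,0,0,8],[0,0,0,2,9.1],[0,0,0,4,9.1],[0,0,0,6,9.1],[0,0,0,6,9.1]])

```text
time_s: 11.35
eef_pos: [0.5533, -0.2412, 0.2345]
orientation: [0.0, 0.999, -0.048, -0.005]
ft_force: [-0.5, -0.1, -0.2]
width: 0.0942
```

Emit:
jog_arm(series=[[1,0,0,0,0],[1,0,0,0,0],[1,0,0,0,0],[1,0,0,0,0],[1,0,0,0,0]], squeeze=30)

```text
time_s: 11.85
eef_pos: [0.5534, -0.2413, 0.235]
orientation: [0.0, 0.999, -0.048, -0.005]
ft_force: [-0.1, 0.7, -0.2]
width: 0.0576
```

Emit:
jog_arm(series=[[1,0,0,0,0],[1,0,0,0,0],[1,0,0,0,0],[1,0,0,0,0],[1,0,0,0,0]])

```text
time_s: 12.35
eef_pos: [0.5534, -0.2413, 0.235]
orientation: [0.0, 0.999, -0.048, -0.005]
ft_force: [0.2, -0.6, 0.2]
width: 0.0174
```

Emit:
jog_arm(series=[[1,0,0,0,0],[1,0,0,0,0],[1,0,0,0,0],[1,0,0,0,0],[1,0,0,0,0]])

```text
time_s: 12.85
eef_pos: [0.5535, -0.2413, 0.235]
orientation: [0.0, 0.999, -0.048, -0.004]
ft_force: [3.1, 0.0, 0.7]
width: 0.0099
```

Emit:
jog_arm(series=[[1,0,0,-0.5,0],[1,0,0,-1.5,0],[1,0,0,-3,0],[1,0,0,-4.5,0],[1,0,0,-6,0]])

```text
time_s: 13.35
eef_pos: [0.5541, -0.2414, 0.2968]
orientation: [0.0, 0.999, -0.048, -0.004]
ft_force: [0.5, 0.3, -2.8]
width: 0.0096
```

Emit:
jog_arm(series=[[1,0,0,-1.5,0],[1,0,0,-3,0],[1,0,0,-4,0],[1,0,0,-4,0],[1,0,0,-4,0]])

```text
time_s: 13.85
eef_pos: [0.5544, -0.2413, 0.3366]
orientation: [0.0, 0.999, -0.048, -0.004]
ft_force: [-0.8, -0.2, -3.3]
width: 0.0096
```

Run:
```python
from go import *
c,p,d=snap("side","7");crop(p,230,120,400,285,4,"side7")
to(.674,.004,.335,3.5)
print(read_state()['ft_force'],read_state()['width'])
```

```text
pos [ 0.5542 -0.2412  0.3362] jaw -5.46 delta cm [ 9.590e+00 -2.555e+01  1.000e-02] turn -8.96 tilt [-9.1e-03  7.0e-04 -1.0e+00] t 13.9
[ 0.22410724 -0.57768371 -2.6960562 ] 0.00973882391781289
```

View pics/side7.png

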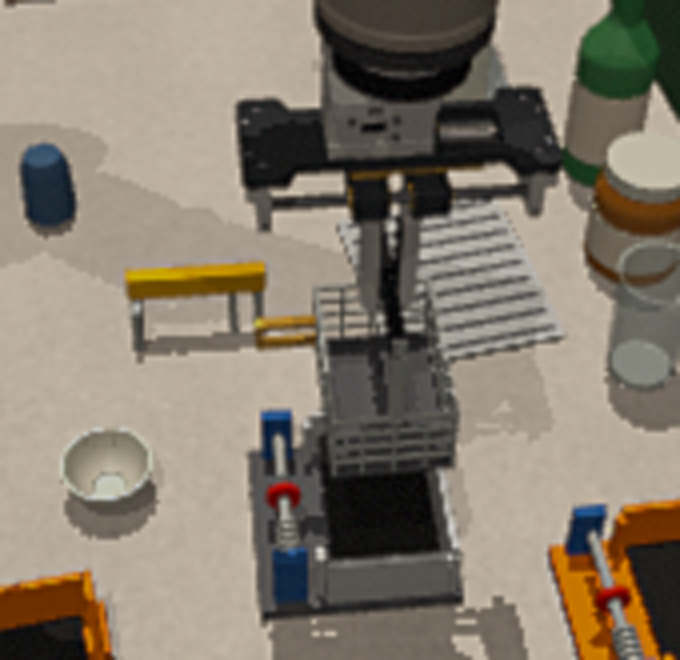

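Emit:
jog_arm(series=[[1,1.5,-4,0,-0.4],[1,3,-8,0,-0.8],[1,4.5,-12,0,-1.2],[1,6,-16,0,-1.8],[1,7.5,-20,0,-1.8]])

```text
time_s: 14.4
eef_pos: [0.6482, -0.0476, 0.3344]
orientation: [0.0, 0.999, -0.032, -0.005]
ft_force: [0.2, 0.0, -3.2]
width: 0.0097
```

Emit:
jog_arm(series=[[1,1,-2.5,0,0],[1,1.8,-4.5,0,0],[1,2,-5.3,0,0],[1,2,-5.3,1,0],[1,2,-5.3,2,0]])

```text
time_s: 14.9
eef_pos: [0.6708, 0.0022, 0.3133]
orientation: [0.001, 0.999, -0.033, -0.005]
ft_force: [-0.1, -1.0, -1.5]
width: 0.0093
```

Run:
```python
from go import *
to(.674,.004,.199,-3.7)
```

```text
pos [0.6708 0.0022 0.3133] jaw -3.74 delta cm [ 0.43 -0.22 11.43] turn -0.04 tilt [-0.0105  0.0014 -0.9999] t 14.9
```

Emit:
jog_arm(series=[[1,0,0,3,0],[1,0,0,6,0],[1,0,0,8,0],[1,0,0,9.5,0],[1,0,0,10.3,0]])

```text
time_s: 15.4
eef_pos: [0.669, 0.0008, 0.2088]
orientation: [0.001, 0.999, -0.033, -0.006]
ft_force: [-0.2, 0.5, -2.3]
width: 0.01
```

Emit:
jog_arm(series=[[1,0,0,0.3,0],[1,0,0,0.6,0],[1,0,0,0.9,0],[1,0,0,1.1,0],[1,0,0,1.1,0]])

```text
time_s: 15.9
eef_pos: [0.6693, -0.0008, 0.1996]
orientation: [0.001, 0.999, -0.034, -0.005]
ft_force: [-5.6, -5.4, 14.1]
width: 0.0098
```

Run:
```python
from go import *
to(.674,.004,.199,-3.7);print(read_state()['ft_force'])
c,p,d=snap("side","8");crop(p,280,100,420,240,4,"side8")
c,p,d=snap("scene","8");crop(p,250,180,430,320,4,"scene8")
```

```text
pos [ 0.6693 -0.0008  0.1996] jaw -3.9 delta cm [ 0.43 -0.51  0.05] turn -0.2 tilt [-0.0101  0.0031 -0.9999] t 15.9
[-5.61496707 -5.39156411 14.06754635]
```

View pics/side8.png

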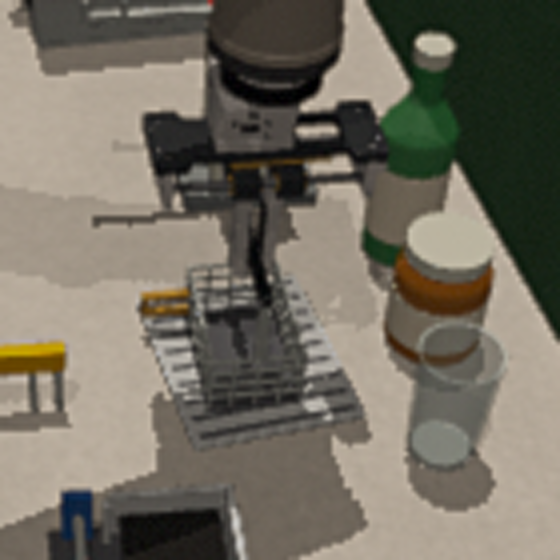

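View pics/scene8.png

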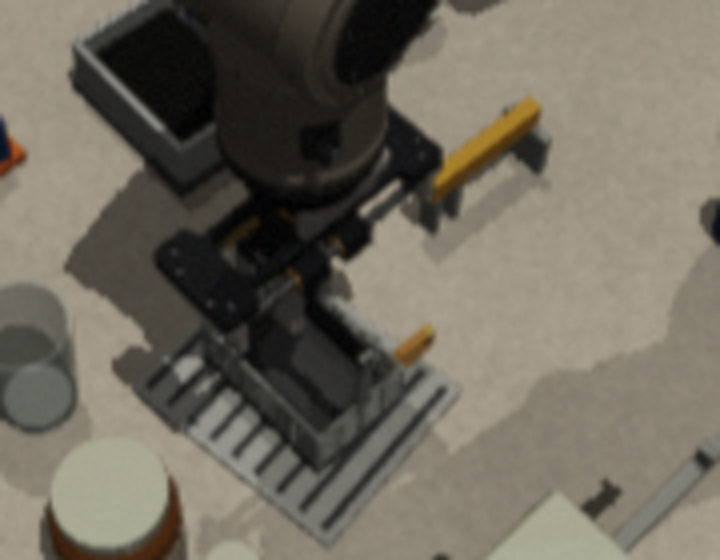

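Emit:
jog_arm(series=[[1,0,0,-0.05,0],[1,0,0,-0.1,0],[0.6,0,0,-0.1,0],[0.6,0,0,-0.1,0],[0.6,0,0,-0.1,0]], squeeze=15)

```text
time_s: 16.5
eef_pos: [0.6695, -0.0004, 0.2007]
orientation: [0.001, 0.999, -0.034, -0.005]
ft_force: [0.2, 0.3, -0.0]
width: 0.0306
```

Emit:
jog_arm(series=[[0.6,0,0,0,0],[0.6,0,0,0,0],[0.6,0,0,0,0],[0.6,0,0,0,0],[0.6,0,0,0,0]])

```text
time_s: 17.0
eef_pos: [0.6695, -0.0004, 0.2007]
orientation: [0.001, 0.999, -0.034, -0.005]
ft_force: [0.1, -0.4, -0.0]
width: 0.0377
```

Emit:
jog_arm(series=[[0.5,0,0,-3,0],[0.5,0,0,-6,0],[0.5,0,0,-8,0],[0.5,0,0,-8,0],[0.5,0,0,-8,0]])

```text
time_s: 17.5
eef_pos: [0.6702, -0.0002, 0.2807]
orientation: [0.001, 0.999, -0.034, -0.005]
ft_force: [0.0, -0.5, 0.5]
width: 0.0468
```

Run:
```python
from go import *
for n in ["side","scene"]:
    c,p,d=snap(n,"9");P=cloud(c,d)
    m=(P[...,2]>.112)&(P[...,2]<.142)&(abs(P[...,0]-.67)<.05)&(abs(P[...,1]+.0)<.09);q=P[m]
    print("bail",len(q),cv2.minAreaRect((q[:,:2]*1000).astype(np.float32)),q[:,2].max(),q.mean(0))
    crop(p,*((280,100,420,240) if n=="side" else (250,180,430,320)),4,n+"9")
to(.669,.03,.28,-4)
```

```text
bail 113 ((666.1452026367188, -6.267677307128906), (122.03417205810547, 10.268060684204102), 86.57022857666016) 0.13311403863753143 [ 0.6650052  -0.01346539  0.12763557]
bail 151 ((668.6968994140625, 20.282073974609375), (80.49124145507812, 11.082514762878418), 86.2613754272461) 0.13659256474781142 [0.66981636 0.02325248 0.12950274]
pos [ 6.698e-01 -2.000e-04  2.797e-01] jaw -3.87 delta cm [-0.29 -3.01 -0.04] turn 0.13 tilt [-0.0112  0.003  -0.9999] t 17.6
```

View pics/side9.png

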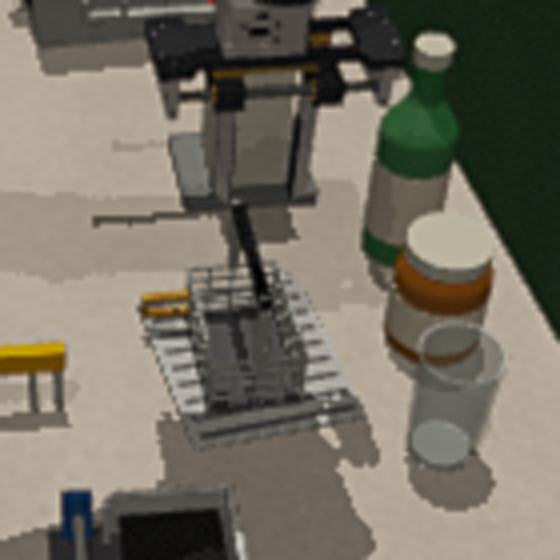

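View pics/scene9.png

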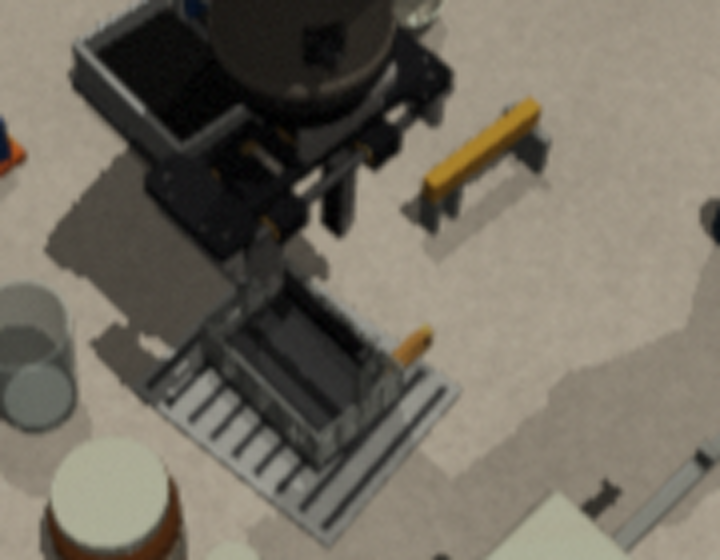

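Run:
```python
from go import *
to(.6675,-.032,.2015,-3.9)
```

```text
pos [ 6.698e-01 -2.000e-04  2.797e-01] jaw -3.87 delta cm [0.07 3.17 7.82] turn 0.03 tilt [-0.0112  0.003  -0.9999] t 17.6
```

Emit:
jog_arm(series=[[0.5,0.05,1.6,0,0],[0.5,0.05,3.15,1,0],[0.5,0.05,3.15,4,0],[0.5,0.05,3.15,7,0],[0.5,0.05,3.15,7.8,0]])

```text
time_s: 18.1
eef_pos: [0.6654, -0.0336, 0.1977]
orientation: [0.002, 0.999, -0.034, -0.008]
ft_force: [-0.0, 0.6, -0.3]
width: 0.0467
```

Emit:
jog_arm(series=[[1,0,0,0,0],[1,0,0,0,0],[1,0,0,0,0],[1,0,0,0,0],[1,0,0,0,0]], squeeze=60)

```text
time_s: 18.6
eef_pos: [0.6658, -0.0336, 0.1986]
orientation: [0.002, 0.999, -0.034, -0.008]
ft_force: [1.5, 0.1, 0.7]
width: 0.0104
```

Emit:
jog_arm(series=[[1,0,0,0,0],[1,0,0,0,0],[1,0,0,0,0],[1,0,0,0,0],[1,0,0,0,0]])

```text
time_s: 19.1
eef_pos: [0.6658, -0.0336, 0.1986]
orientation: [0.002, 0.999, -0.034, -0.008]
ft_force: [0.0, -0.7, -0.7]
width: 0.0093
```

Emit:
jog_arm(series=[[1,0,0,-0.5,0],[1,0,0,-1.5,0],[1,0,0,-3,0],[1,0,0,-4.5,0],[1,0,0,-6,0]])

```text
time_s: 19.6
eef_pos: [0.6669, -0.0335, 0.2606]
orientation: [0.002, 0.999, -0.034, -0.007]
ft_force: [-0.2, 0.3, -2.8]
width: 0.0096
```

Run:
```python
from go import *
c,p,d=snap("side","10");crop(p,280,100,420,240,4,"side10")
c,p,d=snap("scene","10");crop(p,250,180,430,320,4,"scene10")
to(.6675,-.032,.33,-3.9)
```

```text
pos [ 0.6678 -0.0336  0.2618] jaw -3.95 delta cm [-0.11 -0.13 -6.82] turn -0.05 tilt [-0.011   0.0035 -0.9999] t 19.7
```

View pics/side10.png

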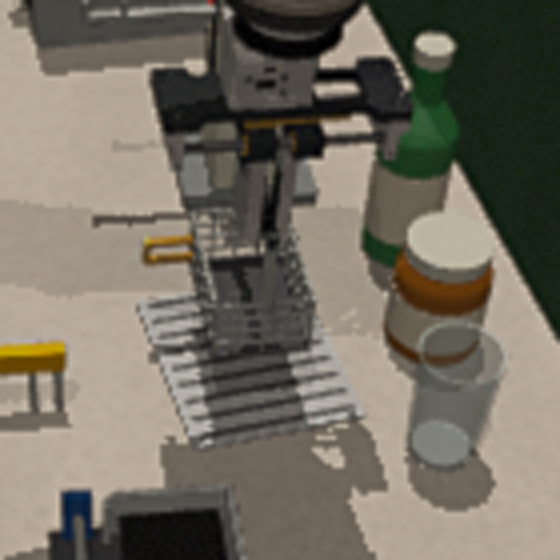

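View pics/scene10.png

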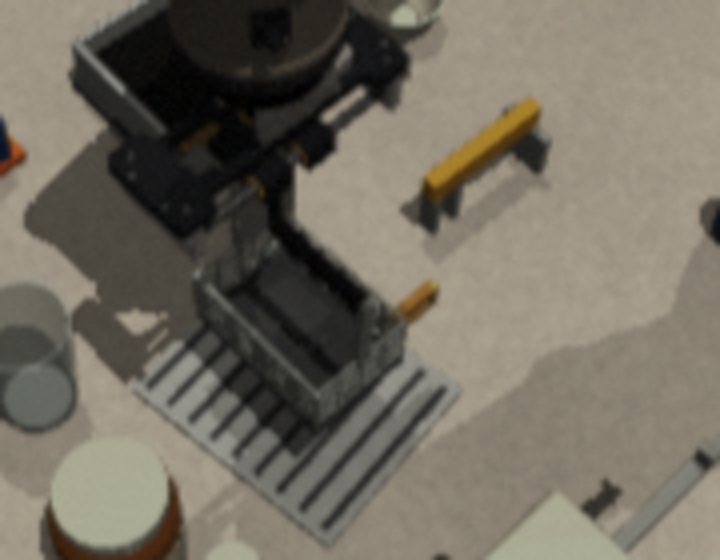

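Emit:
jog_arm(series=[[1,-3,0,-2,0],[1,-7,0,-3.9,0],[1,-11,-2,-3.9,0],[1,-15,-5,-3.9,0],[1,-18,-9,-3.9,0]])

```text
time_s: 20.2
eef_pos: [0.4925, 0.0683, 0.3025]
orientation: [0.002, 0.999, -0.036, -0.005]
ft_force: [1.3, 1.5, -2.4]
width: 0.0089
```

Run:
```python
from go import *
to(.484,.228,.3006,-3.9)
```

```text
pos [0.4925 0.0683 0.3025] jaw -4.09 delta cm [ -1.99 -15.87   0.16] turn -0.19 tilt [-0.0109  0.0038 -0.9999] t 20.2
```

Emit:
jog_arm(series=[[1,-1,-4,0,0],[1,-1.6,-8,0,0],[1,-2,-12,0,0],[1,-2,-15,0.1,0],[1,-2,-15.9,0.1,0]])

```text
time_s: 20.7
eef_pos: [0.4832, 0.2317, 0.3009]
orientation: [0.001, 0.999, -0.034, -0.006]
ft_force: [0.3, -0.4, -3.0]
width: 0.0094
```

Emit:
jog_arm(series=[[1,0,0,0,0],[1,0,0,0,0],[1,0,0,0,0],[1,0,0,0,0]])

```text
time_s: 21.1
eef_pos: [0.4834, 0.2305, 0.301]
orientation: [0.001, 0.999, -0.035, -0.006]
ft_force: [0.3, 0.1, -2.8]
width: 0.0092
```

Run:
```python
from go import *
to(.484,.228,.3006,-3.9)
c,p,d=snap("side","11");crop(p,240,60,380,200,5,"side11")
c,p,d=snap("scene","11");crop(p,330,200,490,340,5,"scene11")
c,p,d=snap("wrist","11")
```

```text
pos [0.4834 0.2305 0.301 ] jaw -3.96 delta cm [0.08 0.25 0.04] turn -0.06 tilt [-0.0111  0.0031 -0.9999] t 21.1
```

View pics/side11.png

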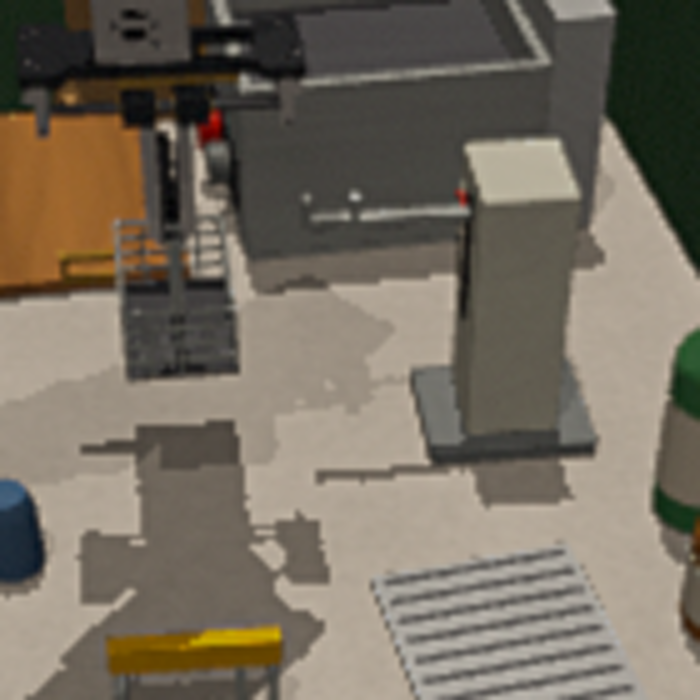

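View pics/scene11.png

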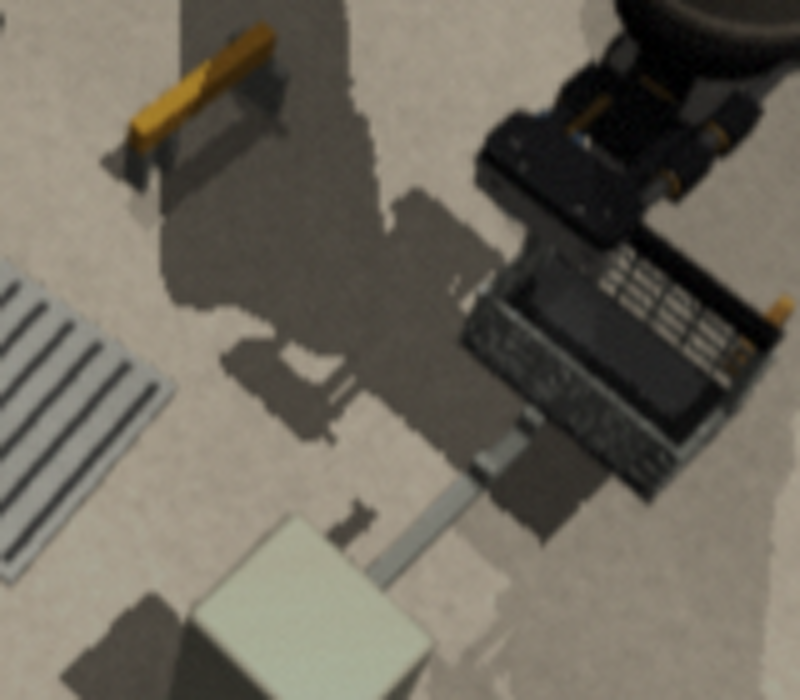

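View pics/wrist_11.png

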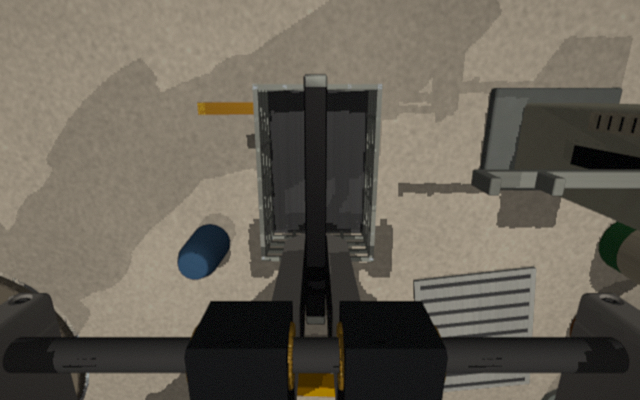

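Run:
```python
from go import *
for n in ["wrist","scene","side"]:
    c,p,d=load(n,"11");P=cloud(c,d)
    def sel(lo,hi): return P[((P>lo)&(P<hi)).all(-1)&(d>0)]
    q=sel((.55,.23,.18),(.69,.29,.225))
    if len(q):
        r=cv2.minAreaRect((q[:,:2]*1000).astype(np.float32)); l=q[q[:,2]>.198]
        print(n,"arm",len(q),r,"lips",len(l),np.percentile(l,[2,98],axis=0).round(4).tolist(),"ylevel",np.median(q,0))
        for a,b in((.57,.59),(.605,.63)):
            t=l[(l[:,0]>a)&(l[:,0]<b)]; 
            if len(t): print("   lip",len(t),t.min(0).round(4),t.max(0).round(4))
    q=sel((.45,.16,.215),(.53,.34,.25));r=cv2.minAreaRect((q[:,:2]*1000).astype(np.float32)); print(n,"bail",len(q),r,q[:,2].max())
    A=q[q[:,1]<.25];B=q[q[:,1]>.29]; 
    # slope of top
    Q=q[np.argsort(q[:,1])]
    for y0 in np.arange(.2,.33,.02):
        t=q[abs(q[:,1]-y0)<.01]; 
        if len(t)>3: print("     y",y0.round(2),"ztop",np.percentile(t[:,2],90).round(4),"x",np.median(t[:,0]).round(4))
c,p,d=load("wrist","11");crop(p,440,140,600,220,5,"w11hook")
```

```text
wrist arm 3408 ((626.1732788085938, 258.36102294921875), (10.682024002075195, 97.88037872314453), 86.08941650390625) lips 693 [[0.5779, 0.255, 0.1983], [0.6174, 0.2664, 0.2068]] ylevel [0.613855   0.25984636 0.1899352 ]
   lip 325 [0.5774 0.2566 0.1981] [0.5841 0.2667 0.2078]
   lip 368 [0.6111 0.2542 0.1981] [0.6186 0.2646 0.207 ]
wrist bail 7001 ((481.7489929199219, 261.8913269042969), (33.72576904296875, 122.25480651855469), 4.674879550933838) 0.24998706279945676
     y 0.2 ztop 0.2333 x 0.4809
     y 0.22 ztop 0.2334 x 0.4821
     y 0.24 ztop 0.2466 x 0.4836
     y 0.26 ztop 0.2331 x 0.4847
     y 0.28 ztop 0.233 x 0.4861
     y 0.3 ztop 0.233 x 0.4875
     y 0.32 ztop 0.2329 x 0.4886
scene arm 236 ((631.266357421875, 258.9016418457031), (9.760711669921875, 110.21302032470703), 86.17639923095703) lips 39 [[0.5777, 0.2554, 0.1984], [0.6178, 0.2668, 0.2108]] ylevel [0.62801682 0.2593084  0.19198353]
   lip 20 [0.5764 0.2579 0.1982] [0.5842 0.2669 0.2102]
   lip 19 [0.6113 0.2554 0.2002] [0.6179 0.2645 0.2114]
scene bail 234 ((485.552001953125, 285.11480712890625), (78.1601257324218
[... 216 characters left out ...]
7 x 0.4909
side arm 122 ((633.0157470703125, 255.37841796875), (16.706750869750977, 114.17572021484375), 86.19770050048828) lips 13 [[0.5762, 0.2504, 0.1984], [0.6158, 0.2672, 0.2081]] ylevel [0.62470509 0.25306452 0.18872513]
   lip 5 [0.5755 0.2508 0.1997] [0.5818 0.2674 0.2085]
   lip 8 [0.6109 0.2503 0.1982] [0.6161 0.2628 0.207 ]
side bail 133 ((487.9872131347656, 256.22943115234375), (125.10935974121094, 31.126508712768555), 78.62439727783203) 0.2497379298170269
     y 0.2 ztop 0.2331 x 0.4798
     y 0.22 ztop 0.2462 x 0.4814
     y 0.24 ztop 0.2348 x 0.4815
     y 0.26 ztop 0.2342 x 0.4836
     y 0.28 ztop 0.232 x 0.4861
     y 0.3 ztop 0.2336 x 0.4878
     y 0.32 ztop 0.2322 x 0.4884
```

View pics/w11hook.png

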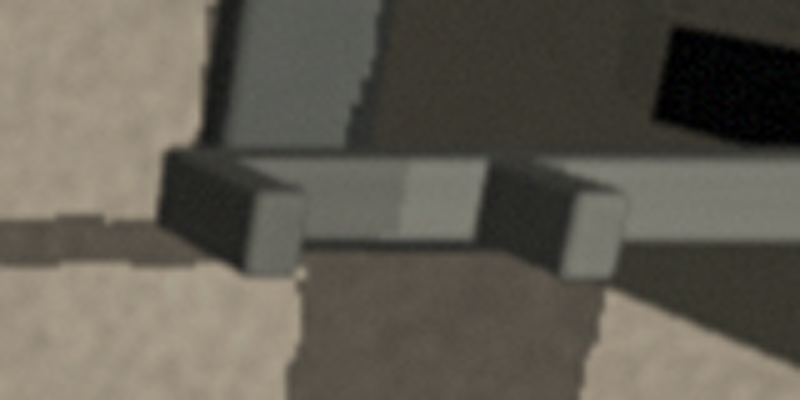

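Emit:
jog_arm(series=[[1,2.5,-0.1,0,0],[1,5,-0.3,0,0],[1,7.5,-0.4,0,0],[1,9.5,-0.6,0,0],[1,10.8,-0.63,0,0]])

```text
time_s: 21.75
eef_pos: [0.5928, 0.2296, 0.2995]
orientation: [0.001, 0.999, -0.035, -0.006]
ft_force: [-0.8, -1.0, -3.3]
width: 0.0096
```

Emit:
jog_arm(series=[[1,0.4,0,0,0],[1,0.4,0,0,0],[1,0.4,0,0,0]])

```text
time_s: 22.05
eef_pos: [0.5961, 0.2294, 0.2995]
orientation: [0.001, 0.999, -0.034, -0.006]
ft_force: [-0.6, 0.1, -2.5]
width: 0.0094
```

Run:
```python
from go import *
to(.598-.0014,.2605-.0316,.301-.052,-3.9)
c,p,d=snap("side","12");crop(p,260,60,400,200,5,"side12")
c,p,d=snap("scene","12");crop(p,330,200,490,340,5,"scene12")
c,p,d=snap("wrist","12");P=cloud(c,d)
q=P[((P>(.56,.27,.215))&(P<(.64,.34,.25))).all(-1)&(d>0)];print(len(q),np.median(q,0),np.percentile(q,98,axis=0))
```

```text
pos [0.5961 0.2294 0.2995] jaw -3.94 delta cm [0.12 0.03 5.05] turn -0.04 tilt [-0.0115  0.0031 -0.9999] t 22.05
2701 [0.60001812 0.29771172 0.23077253] [0.60548833 0.32105996 0.23206304]
```

View pics/side12.png

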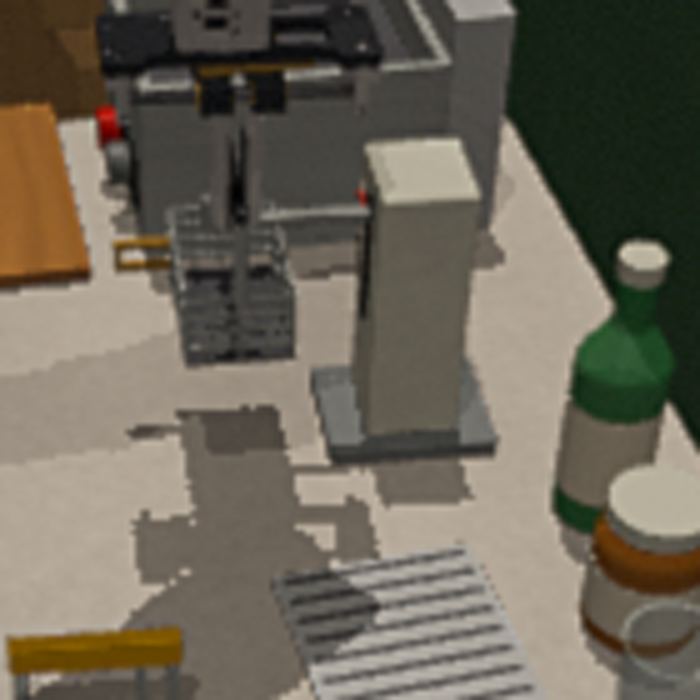

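View pics/wrist_12.png

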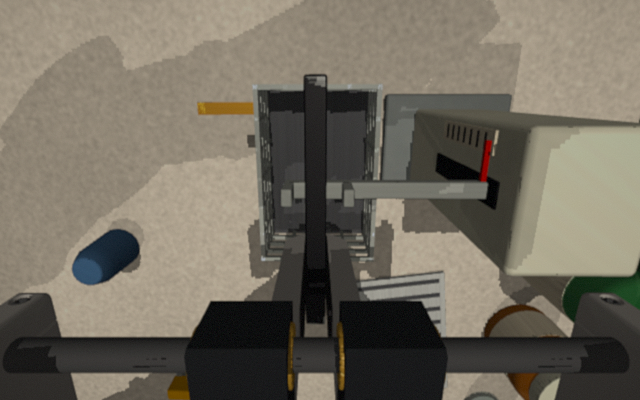

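Emit:
jog_arm(series=[[1,0.1,0,0.8,0],[1,0.1,0,1.6,0],[1,0.1,0,2.1,0],[1,0.1,0,2.5,0],[1,0.1,0,2.8,0]])

```text
time_s: 22.7
eef_pos: [0.5968, 0.2294, 0.2711]
orientation: [0.001, 0.999, -0.034, -0.006]
ft_force: [0.3, -0.1, -2.6]
width: 0.0092
```

Emit:
jog_arm(series=[[1,0,0,0.2,0],[1,0,0,0.4,0],[1,0,0,0.6,0],[1,0,0,0.8,0],[1,0,0,0.8,0]])

```text
time_s: 23.2
eef_pos: [0.5967, 0.2294, 0.263]
orientation: [0.001, 0.999, -0.034, -0.006]
ft_force: [-0.1, -0.2, -2.6]
width: 0.0094
```

Emit:
jog_arm(series=[[1,0,0,0.2,0],[1,0,0,0.4,0],[1,0,0,0.6,0],[1,0,0,0.8,0],[1,0,0,0.8,0]])

```text
time_s: 23.7
eef_pos: [0.5966, 0.2293, 0.2548]
orientation: [0.001, 0.999, -0.034, -0.006]
ft_force: [0.1, -0.1, -0.6]
width: 0.0094
```

Emit:
jog_arm(series=[[1,0,0,0.1,0],[1,0,0,0.25,0],[1,0,0,0.4,0],[1,0,0,0.5,0],[1,0,0,0.5,0]])

```text
time_s: 24.2
eef_pos: [0.5966, 0.2294, 0.2497]
orientation: [0.001, 0.999, -0.034, -0.006]
ft_force: [0.6, -0.6, -0.4]
width: 0.0092
```

Emit:
jog_arm(series=[[1,0,0,0,0],[1,0,0,0,0],[1,0,0,0,0]], squeeze=15)

```text
time_s: 24.5
eef_pos: [0.5966, 0.2294, 0.2498]
orientation: [0.001, 0.999, -0.034, -0.006]
ft_force: [-0.2, 1.7, -0.1]
width: 0.0102
```

Run:
```python
from go import *
print(read_state()['ft_force'],read_state()['moment'])
c,p,d=snap("wrist","13")
c,p,d=snap("side","13");crop(p,260,60,400,200,5,"side13")
c,p,d=snap("scene","13");crop(p,330,200,490,340,5,"scene13")
print(read_state()['ft_force'])
```

```text
[-0.17290519  1.70979931 -0.10801606] [ 0.08283498 -0.1002739   0.07030154]
[ 0.83689498 -0.20803881  0.43515265]
```

View pics/wrist_13.png

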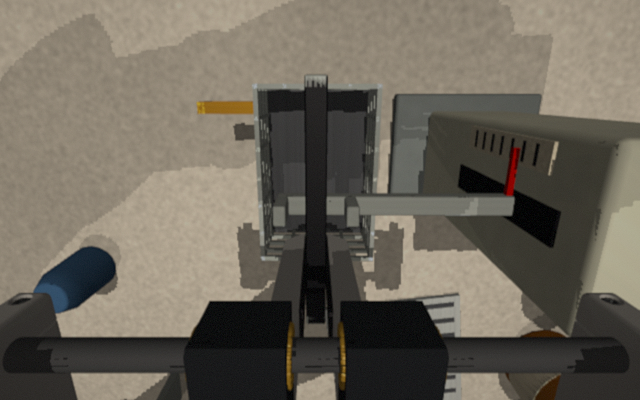

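View pics/side13.png

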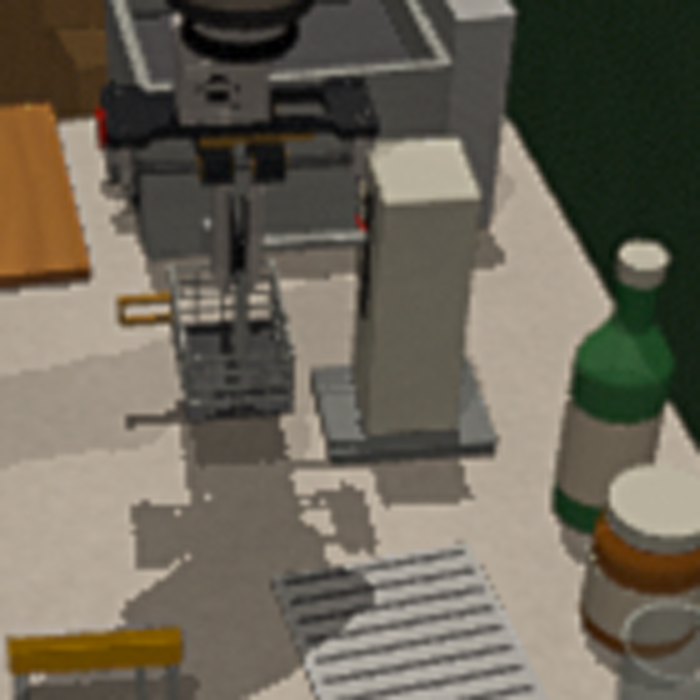

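Emit:
jog_arm(series=[[0.85,0,0,0,0],[0.8,0,0,0,0],[0.7,0,0,0,0],[0.6,0,0,0,0],[0.6,0,0,0,0]], squeeze=5)

```text
time_s: 25.15
eef_pos: [0.5966, 0.2293, 0.2497]
orientation: [0.001, 0.999, -0.034, -0.006]
ft_force: [0.4, -0.4, 0.1]
width: 0.0371
```

Emit:
jog_arm(series=[[0.5,0,0,0,0],[0.5,0,0,0,0],[0.5,0,0,0,0],[0.5,0,0,0,0],[0.5,0,0,0,0]])

```text
time_s: 25.65
eef_pos: [0.5966, 0.2293, 0.2497]
orientation: [0.001, 0.999, -0.034, -0.006]
ft_force: [-0.5, -0.1, 0.3]
width: 0.0472
```

Run:
```python
from go import *
print(read_state()['width'],read_state()['ft_force'])
c,p,d=snap("wrist","14")
c,p,d=snap("side","14");crop(p,260,60,400,200,5,"side14")
```

```text
0.04715296983590743 [-0.52169824 -0.0900423   0.33009312]
```

View pics/wrist_14.png

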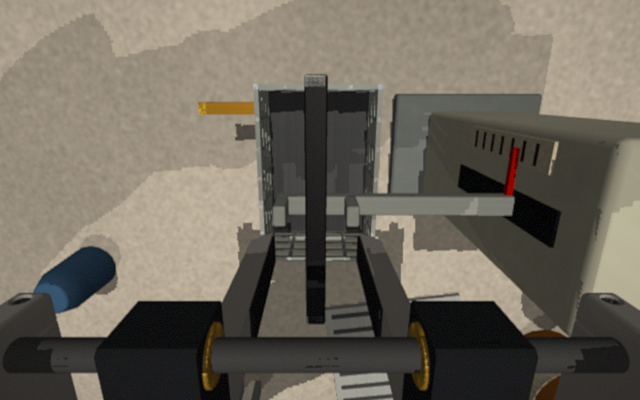

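View pics/side14.png

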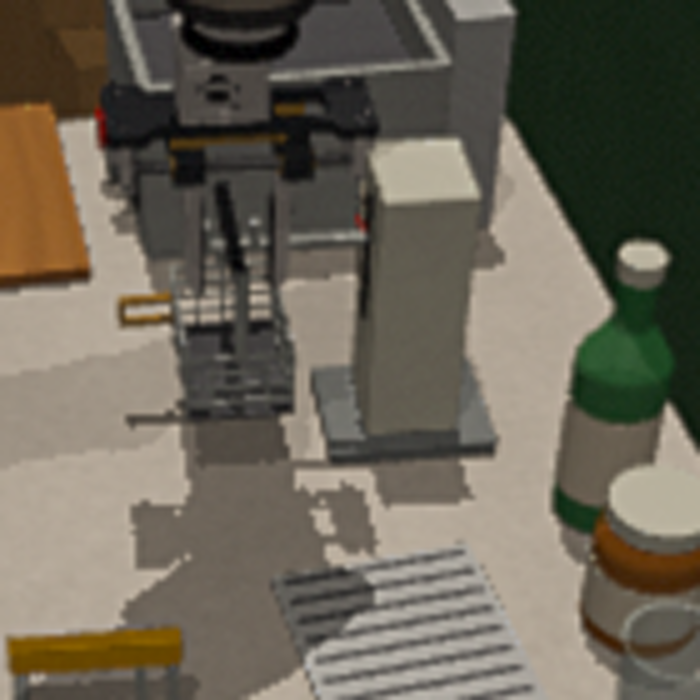

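Hanging free. I'm withdrawing straight up.

Emit:
jog_arm(series=[[0.5,0,0,-1.5,0],[0.5,0,0,-4,0],[0.5,0,0,-8,0],[0.5,0,0,-11,0],[0.5,0,0,-12,0]])

```text
time_s: 26.25
eef_pos: [0.5988, 0.2299, 0.3745]
orientation: [0.0, 0.999, -0.034, -0.003]
ft_force: [0.1, -0.7, 0.6]
width: 0.0472
```

Emit:
jog_arm(series=[[0.5,-3,3,-2,0],[0.5,-6,6,-2,0],[0.5,-10,10,-2,0],[0.5,-10,14,-2,0],[0.5,-10,18,-2,0]])

```text
time_s: 26.75
eef_pos: [0.4852, 0.0557, 0.3961]
orientation: [-0.0, 0.999, -0.034, -0.003]
ft_force: [0.6, -0.3, 0.5]
width: 0.047
```

Emit:
jog_arm(series=[[0.5,0,0,0,0],[0.5,0,0,0,0],[0.5,0,0,0,0],[0.5,0,0,0,0],[0.5,0,0,0,0]])

```text
time_s: 27.25
eef_pos: [0.4853, 0.0565, 0.3959]
orientation: [-0.0, 0.999, -0.033, -0.003]
ft_force: [-0.3, 0.1, 0.2]
width: 0.047
```

Emit:
jog_arm(series=[[0.5,0,0,0,0],[0.5,0,0,0,0],[0.5,0,0,0,0],[0.5,0,0,0,0],[0.5,0,0,0,0]])

```text
time_s: 27.75
eef_pos: [0.4853, 0.0565, 0.3959]
orientation: [-0.0, 0.999, -0.033, -0.003]
ft_force: [0.2, 0.1, -0.0]
width: 0.047
```

Run:
```python
from go import *
for t in ("15","16"):
  for n in ("scene","side"):
    c,p,d=snap(n,t);P=cloud(c,d)
    q=P[((P>(.54,.18,.16))&(P<(.64,.34,.2))).all(-1)&(d>0)&(p.max(-1)<60)]
    print(n,len(q),cv2.minAreaRect((q[:,:2]*1000).astype(np.float32)) if len(q)>3 else "",q.mean(0),q[:,2].max())
    A=P[((P>(.64,.24,.14))&(P<(.69,.28,.22))).all(-1)&(d>0)];print("  arm z",np.percentile(A[:,2],90), 'basket min z', P[((P>(.54,.18,.02))&(P<(.64,.34,.2))).all(-1)&(d>0)][:,2].min())
    if t=="16": crop(p,*((230,60,400,200) if n=="side" else (300,180,480,340)),4,n+t)
to(.5,.1,.3,-4)
```

```text
scene 308 ((600.0375366210938, 261.84521484375), (35.173274993896484, 118.98602294921875), 9.32104206085205) [0.6003247  0.26283818 0.17939947] 0.18641188942987597
  arm z 0.17258227694479014 basket min z 0.055496979492209046
side 69 ((598.2875366210938, 259.157958984375), (125.0733413696289, 13.416889190673828), 85.8294448852539) [0.5958917  0.25224126 0.17875818] 0.1853220654365213
  arm z 0.16990938854010154 basket min z 0.05403956224061786
scene 314 ((600.741455078125, 261.3051452636719), (118.24028778076172, 36.87992858886719), 72.34736633300781) [0.60033386 0.26223931 0.17946775] 0.1873626370856417
  arm z 0.17267302631838044 basket min z 0.05651331389093138
side 71 ((601.794189453125, 257.15924072265625), (127.90872192382812, 20.752290725708008), 86.03163146972656) [0.59598361 0.25046375 0.17963544] 0.1839730655765826
  arm z 0.16974243245805282 basket min z 0.0543600198457709
pos [0.4853 0.0565 0.3959] jaw -3.82 delta cm [ 1.24 -4.44  9.58] turn 0.18 tilt [-0.0063 -0.     -1.    ] t 27.95
```

View pics/side16.png

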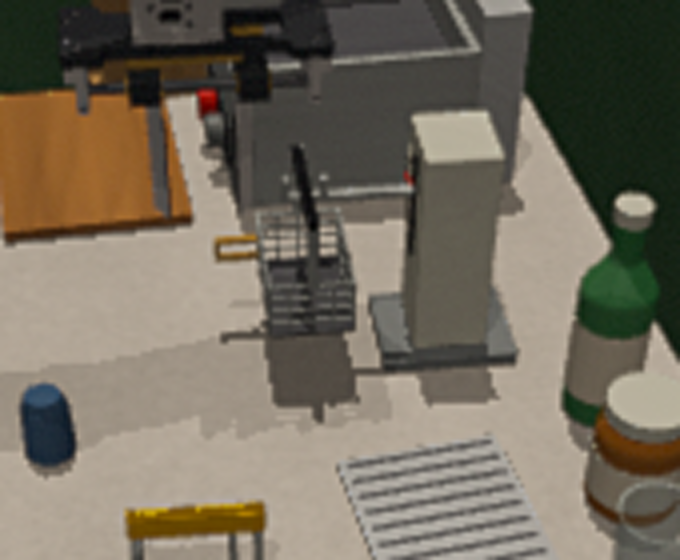

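View pics/scene16.png

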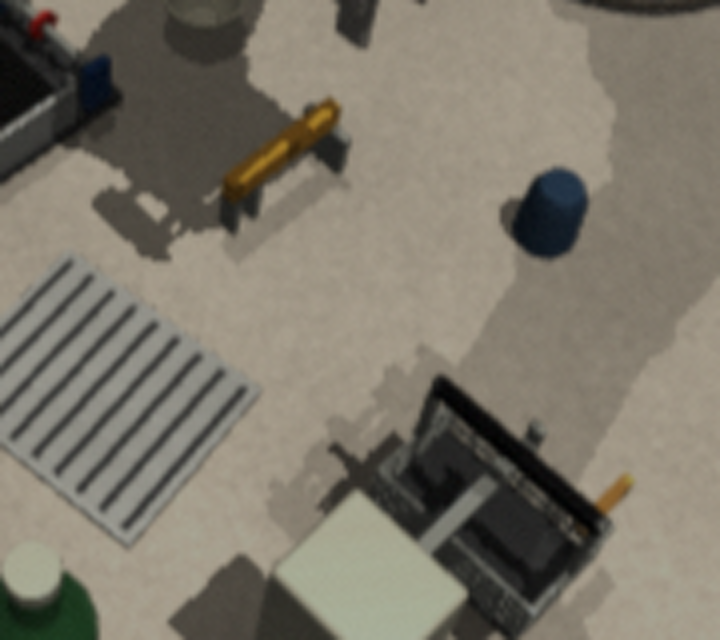

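View pics/side_16.png

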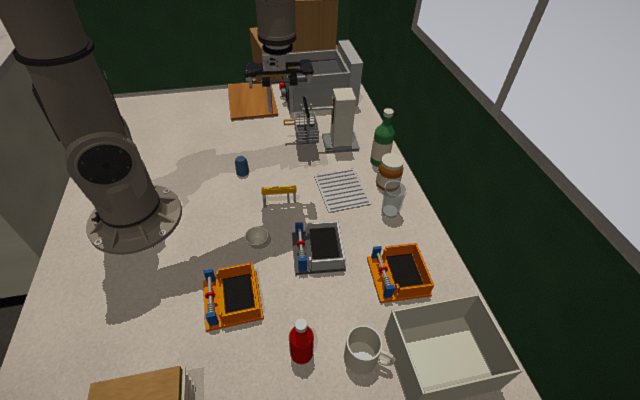

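Emit:
jog_arm(series=[[0.5,0,0,0,0],[0.5,0,0,0,0],[0.5,0,0,0,0],[0.5,0,0,0,0],[0.5,0,0,0,0]])

```text
time_s: 28.45
eef_pos: [0.4853, 0.0565, 0.3959]
orientation: [-0.0, 0.999, -0.033, -0.003]
ft_force: [0.4, 0.4, 0.1]
width: 0.0465
```

Emit:
jog_arm(series=[[0.5,0,0,0,0],[0.5,0,0,0,0],[0.5,0,0,0,0],[0.5,0,0,0,0],[0.5,0,0,0,0]])

```text
time_s: 28.95
eef_pos: [0.4853, 0.0565, 0.3959]
orientation: [-0.0, 0.999, -0.033, -0.003]
ft_force: [0.0, 0.2, -1.1]
width: 0.047
```

Run:
```python
from go import *
a=load("side","16")[1].astype(int);c,p,d=snap("side","17")
print(abs(p.astype(int)-a)[90:160,280:325].max())
close_job()
```

```text
72
the job is handed in; nothing more can be done
```

The job is done and handed in at about 29 s of the 72 s allowed; no verdict was reported.

**What I did:** With the key straddling the bar, I pushed the collar until the basket popped up. I then stood the key back on its feet on open counter. I lifted the basket out by the bail, stood it on the drip tray and let go. I gripped the bail again about 30 mm to one side of its middle, lowered it into the hook, released it and withdrew.

**Last checks (pictures and depth):**
- **Basket:** it hangs from the hook, and by eye it is level. The depth readings put the middle of the bail within about 5 mm of the saddle in plan.
- **Hook:** it dips about 17–20 mm, from rough depth readings.
- **Key:** it stands on its feet, clear of the dock and tray.
- **Bystanders:** by eye, none had moved; I did not measure them again.
- **Gripper:** it is clear of everything.

**Not settled by the checks:**
- **Stillness:** my last picture comparison gave a largest pixel difference of 72 around the basket, one second apart. I handed in without finding out whether that was image noise or slight motion. Two earlier depth readings, about 0.1 s apart, agreed on height to about 1 mm.
- **Camera agreement:** the side camera reads y about 2–4 mm lower than the scene camera. I worked from values between the two.

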